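# Put away the pocket things on the hall table

### The arm

A 6-joint arm with a two-finger parallel gripper is mounted at the origin on the work surface. World frame = base frame: x ahead of the robot, y to its left, z up, the work surface at z = 0. Lengths are in mm, angles in rad, forces in N, time in s.
With the tool pointing down it reaches from about 350 to 975 mm from the base axis. Payload 7.1 kg.
Tool frame: the origin (TCP) lies midway between the tips of the shut fingers; the grasp point (between the pads) lies 19 mm behind it (ctrl.grip_depth is the distance from the TCP to the grasp point, in mm); z points along the fingers, y is the line along which they close (so a half turn about z gives the same grasp; the last joint's range is limited). The gripper opens to 88 mm and grips with 3 to 60 N. Pads are 20 mm wide; open, the fingers measure 115 mm over their backs; the gripper's body (75 mm by 178 mm) begins 61 mm behind the grasp point.
Start: joints at [1.16, 0.423, 1.63, -0, 1.089, -0.019], TCP at [238.625, 577.635, 190.075] pointing down, gripper open.
Joint ranges: [-3, 3], [-0.9, 2.11], [0.09, 2.58], [-1.31, 4.45], [0.11, 2.69], [-2.54, 2.54]. Speed limits (rad/s): [2.39, 2.39, 3.01, 3.14, 3.14, 3.14].

### API

Orientations are given as a rotation vector (axis times angle).
In Python, from workcell import ctrl, cams gives the robot as it stands.
- The arm moves only by the tool move_arm, never from a script. Its argument "steps" is a list of rows, each a list of 3 entries, a list of its own where there are three numbers: the shift along the tool's x, y, z in units of 25 mm (1.0 is 25 mm), then the turn about the tool's z in units of 5 degrees (1.0 is 5 degrees), then the closure, from 0 (fully open) to 1 (shut). A call has 1 to 20 rows; each row shifts and turns the commanded pose from where the row before left it, along the tool's axes as they then stand; what a row does not reach is not made up. A row lasts 1/12 s, in which the tool goes at most 41.7 mm and 7.16 degrees, less where a joint would pass 70% of its speed; a pose out of reach is approached as far as the arm can. A call is refused whole if a number of a shift passes 1 or a number of a turn 1, either way. A call with a gripper value outside its range is refused whole. The fingers move at their own pace and stop on an object; the grip force is fixed at half the most. Time passes only in rows, so rows that do not move let the fingers close. It gives the time, the measured TCP pose, the force, the opening and the grip force at its end, in the units of the state.
- ctrl.get_obs(): the state, without advancing time (a new reading comes with each control period).
- cams.get_image(name): name is "scene" or "top" or "wrist"; returns a dict with "image" (400x640x3 uint8, red, green, blue), "camera_matrix" (3x3 intrinsics, pixels), "xyz" and "rotation" of the camera in the world; the wrist camera has in their place "mount" (4x4, takes a point from camera to tool coordinates, whose origin is the TCP and whose axes are the flange's). Camera axes: x right, y down, z forward; pixel columns grow to the right and rows downward; lengths in mm; the calibration is good to about 2 mm. A picture is of the moment at which its call begins: read the wrist's pose just before it. There is no depth.
- ctrl.close_job(): hands the job in; it is judged then, once.
Trained networks look in the newest picture that a camera, given by its name, has taken for a name from the list of things; names that differ only in an ending like _2 or _b are one class to them, and where a whole thing is asked for, a point or a joint stands for the part that bears it (a point fixed in the world has none). Each returns a list of dicts, best first, with "p" (0 to 1); they miss things now and then, are a little off and sometimes report something else, mostly with a low value. They report only what shows in the picture. A call takes as long as a camera call. They do not tell look-alikes from the thing itself.
- cams.boxes_of(camera, thing): "rect" ([centre column, centre row, width, height] in pixels, round what is visible of it).
- cams.cut_out(camera, thing): "pixels" (400x640 bool, what is visible of it) and "rect" ([centre column, centre row, width, height] in pixels, round what is visible of it).
The state is a dict: "t": time; "qpos": joint angles; "qvel": joint speeds; "joint_torque": joint torques, N m; "ee_pos": TCP position; "orientation": TCP orientation; "ft_force": force on the tool from outside, world axes, zero at the start; "moment": the same for the moment, N m; "width": finger opening in mm; "grasp_force": force on a finger pad.
Only numpy, scipy, OpenCV 4.12 (cv2) and the standard library are available. Lean on these libraries where they do the work, as an engineer would, in place of code of your own. Each camera call takes 0.05 s, during which the arm holds its last target. There are 200 camera calls.

### The job

Put away the things left loose on the hall table: both car key fobs in the round brass dish, both spectacle cases in the square walnut tray, and the green earbud case on the middle of the round black charging pad. Set each one down, do not drop it, so that it lies flat and the right way up on the bottom of its dish or tray or on the pad, none on top of another. Leave the candle and the brass pear where they stand.

Things in the scene. Friction and masses are not known exactly. Their poses are not given: they have to be found in the camera images.
- black_key: Black car key fob, a flat rounded block 34 mm wide (y) and 15 mm thick, 62 mm long, plus a thin wire loop that brings the length to 71 mm (x; the loop is at +x). 40 to 80 g, loose. Origin: on the underside, in the middle of the whole length (the block reaches from 34 mm behind it to 28 mm ahead of it along x), z up. Starts flat on the table; plain to grip across its width, along y.
- red_key: Dark red car key fob, a flat rounded block 34 mm wide (y) and 15 mm thick, 62 mm long, plus a thin wire loop that brings the length to 71 mm (x; the loop is at +x). 40 to 80 g, loose. Origin: on the underside, in the middle of the whole length (the block reaches from 34 mm behind it to 28 mm ahead of it along x), z up. Starts flat on the table; plain to grip across its width, along y.
- tan_case: Tan brown hard spectacle case, a long rounded box 150 mm (x) by 40 mm (y) by 30 mm tall with a brass seam. 60 to 120 g, loose. Origin: centre of the underside, z up. Starts flat on the table; grip it across the 40 mm, along y.
- blue_case: Navy blue hard spectacle case, a long rounded box 150 mm (x) by 40 mm (y) by 30 mm tall with a brass seam. 60 to 120 g, loose. Origin: centre of the underside, z up. Starts flat on the table; grip it across the 40 mm, along y.
- earbud_case: Sage green earbud charging case, a pebble-like rounded box 60 mm (x) by 46 mm (y) by 24 mm tall. 35 to 65 g, loose. Origin: centre of the underside, z up. Starts flat on the table; grip it across the 46 mm, along y.
- key_dish: Shallow round brass dish, fixed to the table: 190 mm across the rim, 22 mm high, side flaring outward; its flat floor is 155 mm across and lies 4 mm above the table. Holds both fobs side by side. Origin: centre of the underside, z up.
- eyewear_tray: Square walnut tray with brass corners and a grey floor, fixed to the table: outside 180 mm (x) by 170 mm (y), 16 mm high, walls 4 mm thick, inside 172 by 162 mm, floor 4 mm above the table. Both cases fit side by side with their length along the tray's x, 35 mm to either side of the middle along y. Origin: centre of the underside, z up.
- charging_pad: Round flat black wireless charging pad with a thin white ring on top, fixed to the table: 100 mm across, its top 9 mm above the table. Origin: centre of the underside, z up.
- candle: Bystander: candle in an amber glass with a paper band, 64 mm across, 68 mm tall (wick to 76 mm), loose. Origin: centre of the underside. Leave it where it stands. Everything else in the working area is listed here; taller things stand only along the table's far edge and sides.
- pear: Bystander: brass pear paperweight, 58 mm across at its widest, 61 mm tall with a short stalk to 72 mm, loose. Origin: centre of the underside. Leave it where it stands.
Things that resemble listed ones, but are neither listed nor needed, are in the scene too. Several things have the shape of the tan_case; the one meant has the colours described above. Of the things that look like the earbud_case, the larger one is meant.

How it is judged:
By the outcome, as a careful person would: the job done as asked, in the order asked, and still so for the second after the job is handed in, with the robot touching nothing.
It also fails if it takes over 128 s, if anything falls off the work surface, if the arm or the gripper's body presses on something with over 40 N, if the wrist force passes 120 N, or if a joint passes its speed limit or range.

## Working session

There is one attempt and no reset: what is moved stays moved. The work goes in short steps, Python scripts to look and compute and a tool call to move; the robot and the scene stay as the last step left them, time stands still between calls to the robot, and variables do not carry over. Pictures are saved under pics/ and viewed, at most 14 in all, crops included, and the job is handed in when it is done.

Besides the shell and the picture viewer there is one more tool, called by a JSON object that holds its "api" and its "payload". move_arm: Moves the arm, as the interface text tells. Its arguments: {"type":"object","properties":{"steps":{"type":"array"}},"required":["steps"]}

```bash
ls; mkdir -p pics; python3 - <<'E'
from workcell import ctrl,cams
import cv2,numpy as np
o=ctrl.get_obs();print(o['t'],o['ee_pos'],o['orientation'],o['width'])
for n in('top','scene'):
    d=cams.get_image(n);cv2.imwrite(f'pics/{n}0.png',d['image'][:,:,::-1]);print(n,d['camera_matrix'],d['xyz'],d['rotation'])
    for t in 'black_key red_key tan_case blue_case earbud_case key_dish eyewear_tray charging_pad candle pear'.split():
        print(t,[(round(b['p'],2),np.round(b['rect']).astype(int).tolist()) for b in cams.boxes_of(n,t)])
E
```

```text
pics
0.0 [238.39495345 577.10349191 189.3211182 ] [-6.11465175e-01 -3.08117778e+00  2.27597996e-03] 87.93703590369205
top [[412.44796741   0.         321.6749838 ]
 [  0.         412.44796741 196.24284059]
 [  0.           0.           1.        ]] [ 421.22705117   -1.2028635  1042.57439228] [-2.18091382  2.14602672 -0.14710076]
black_key [(0.83, [406, 262, 23, 28])]
red_key [(0.91, [359, 244, 20, 25])]
tan_case [(0.69, [395, 173, 28, 63]), (0.58, [462, 152, 38, 58])]
blue_case [(0.85, [238, 177, 23, 59]), (0.45, [405, 263, 25, 26])]
earbud_case [(0.9, [313, 216, 25, 27]), (0.6, [326, 259, 26, 20])]
key_dish [(0.78, [144, 212, 74, 76])]
eyewear_tray [(0.85, [318, 140, 84, 84])]
charging_pad [(0.98, [486, 222, 42, 41])]
candle [(0.7, [270, 236, 26, 30])]
pear [(0.7, [313, 217, 28, 31]), (0.58, [222, 253, 26, 19]), (0.3, [146, 216, 76, 77])]
scene [[468.78037681   0.         329.57000029]
 [  0.         468.78037681 196.85890959]
 [  0.           0.           1.        ]] [ 974.66368641  486.26059983 1011.92857932] [-1.03179973 -2.62853627  0.81219495]
black_key [(0.77, [317, 129, 26, 7])]
red_key [(0.81, [334, 160, 23, 21])]
tan_case [(0.72, [205, 149, 35, 47]), (0.6, [261, 174, 54, 32]), (0.33, [370, 267, 58, 42])]
blue_case [(0.96, [371, 267, 56, 44])]
earbud_case [(0.88, [341, 199, 29, 24]), (0.63, [364, 170, 18, 12])]
key_dish [(0.85, [476, 314, 86, 87])]
eyewear_tray [(0.96, [286, 241, 94, 85])]
charging_pad [(0.68, [247, 109, 36, 23])]
candle [(0.75, [389, 206, 29, 41]), (0.64, [370, 266, 57, 47]), (0.59, [477, 312, 86, 82])]
pear [(0.79, [432, 231, 22, 25])]
```

```bash
python3 - <<'E'
import cv2
a=cv2.imread('pics/top0.png')[90:310,90:550];cv2.imwrite('pics/top0c.png',cv2.resize(a,(800,383),interpolation=cv2.INTER_CUBIC))
a=cv2.imread('pics/scene0.png')[60:380,150:550];cv2.imwrite('pics/scene0c.png',cv2.resize(a,(750,600),interpolation=cv2.INTER_CUBIC))
E
```

```text
(no output)
```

View pics/top0c.png

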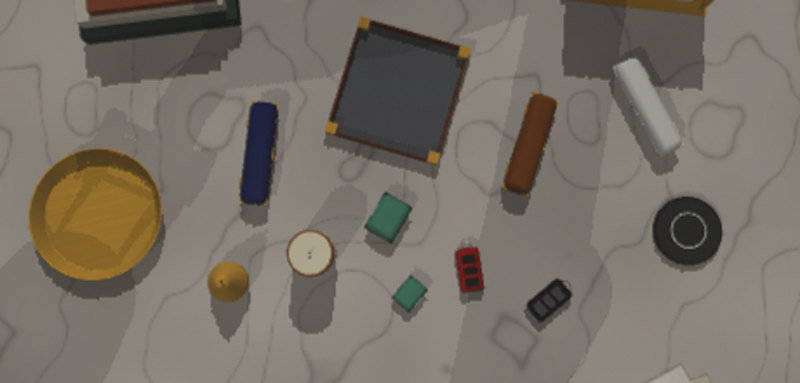

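View pics/scene0c.png

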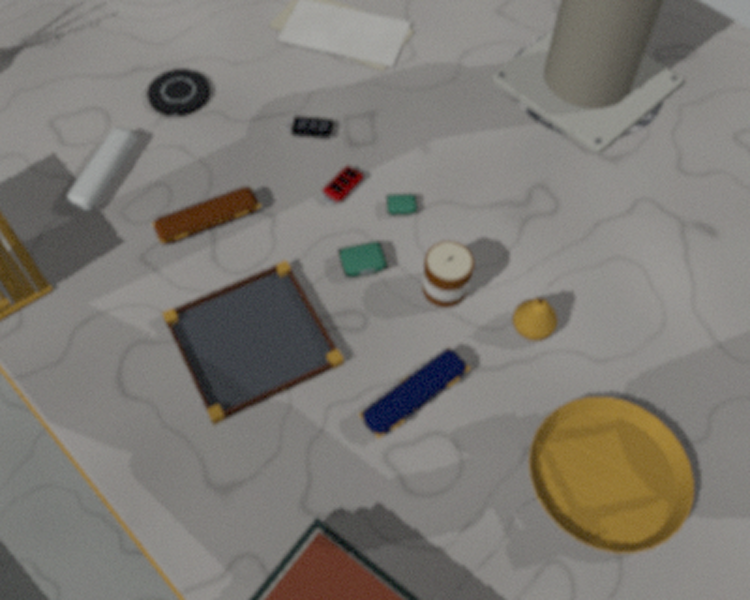

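In the top view the tan case is at (395,173) and the lookalike is white at (462,152). The larger green box, the one meant, is at (313,216), and the smaller one is at (326,259). The blue case is at (238,177), the red fob at (359,244), the black fob at (406,262), the dish at (144,212), the tray at (318,140) and the pad at (486,222). The detector's pear box at (313,217) is wrong: the real pear is at (222,253).

```bash
cat > h.py <<'E'
from workcell import ctrl,cams
import cv2,numpy as np
from scipy.spatial.transform import Rotation as R
def cam(n,d,o=None):
    if 'mount' in d:
        T=np.eye(4);T[:3,:3]=R.from_rotvec(o['orientation']).as_matrix();T[:3,3]=o['ee_pos'];T=T@np.array(d['mount']);return d['camera_matrix'],T[:3,:3],T[:3,3]
    r=np.array(d['rotation']);r=R.from_rotvec(r).as_matrix() if r.ndim==1 else r
    return d['camera_matrix'],r,np.array(d['xyz'])
def rays(c,uv):
    uv=np.atleast_2d(uv).astype(float);K,r,p=c
    return np.c_[uv,np.ones(len(uv))]@np.linalg.inv(K).T@r.T
def plane(c,uv,z):
    v=rays(c,uv);return c[2]+v*((z-c[2][2])/v[:,2])[:,None]
def tri(cs,uvs):
    A=0;b=0
    for c,uv in zip(cs,uvs):
        v=rays(c,uv)[0];v/=np.linalg.norm(v);P=np.eye(3)-np.outer(v,v);A=A+P;b=b+P@c[2]
    x=np.linalg.solve(A,b);return x
def mask(n,t,near=None):
    L=[m for m in cams.cut_out(n,t)]
    if near is not None: L=[m for m in L if np.hypot(m['rect'][0]-near[0],m['rect'][1]-near[1])<15]
    return L[0]['pixels'] if L else None
def rect(c,m,z):
    cs=max(cv2.findContours(m.astype(np.uint8),0,2)[0],key=cv2.contourArea)[:,0]
    P=plane(c,cs,z)[:,:2].astype(np.float32)
    (x,y),(w,h),a=cv2.minAreaRect(P)
    if w<h: a+=90;w,h=h,w
    return [round(float(v),1) for v in (x,y,w,h,(a+90)%180-90)]   # long-axis angle
def plan(x,y,z,ang,o=None):
    "ang: world angle (deg) of tool y. prints turn and shift AFTER turn in units"
    o=o or ctrl.get_obs();M=R.from_rotvec(o['orientation']).as_matrix()
    cur=np.degrees(np.arctan2(M[1,1],M[0,1]));j1=np.degrees(np.arctan2(y,x))
    ang=j1+(ang-j1+90)%180-90
    d=(ang-cur+180)%360-180
    a=np.radians(ang);ty=np.array([np.cos(a),np.sin(a),0]);tz=np.array([0,0,-1]);tx=np.cross(ty,tz)
    D=np.array([x,y,z])-o['ee_pos']
    print('t',round(o['t'],2),'turn',round(-d/5,2),'shift',np.round([D@tx/25,D@ty/25,D@tz/25],2),'ang',round(ang,1),'from',np.round(o['ee_pos'],1),round(cur,1),'w',round(o['width'],1))
E
cat > m.py <<'E'
from h import *
T={'black_key':((406,262),(317,129),15),'red_key':((359,244),(334,160),15),'tan_case':((395,173),(261,174),30),'blue_case':((238,177),(371,267),30),'earbud_case':((313,216),(341,199),24),'key_dish':((144,212),(476,314),22),'eyewear_tray':((318,140),(286,241),16),'charging_pad':((486,222),(247,109),9),'candle':((270,236),(389,206),68),'pear':((222,253),(432,231),61)}
ct=cam('top',cams.get_image('top'));cs=cam('scene',cams.get_image('scene'))
for t,(a,b,h) in T.items():
    m=mask('top',t,a);n=mask('scene',t,b)
    if m is None or n is None: print(t,'miss',m is None,n is None,rect(ct,m,h*.6) if m is not None else rect(cs,n,h*.6));continue
    f=lambda k:cv2.minEnclosingCircle(np.argwhere(k)[:,::-1].astype(np.float32))[0] if h in(9,22) else np.argwhere(k)[:,::-1].mean(0)
    print(t,'tri',np.round(tri([ct,cs],[f(m),f(n)]),1),'top',rect(ct,m,h*.6),'scene',rect(cs,n,h*.6))
E
python3 m.py
```

```text
black_key tri [ 389.4 -223.6   11. ] top [389.1, -223.8, 62.9, 34.4, -50.2] scene [388.8, -226.3, 66.8, 41.5, -49.1]
red_key tri [ 431.1 -109.8    8.9] top [430.7, -108.8, 65.0, 34.2, 7.8] scene [431.7, -110.7, 74.7, 39.1, 8.6]
tan_case tri [ 613.7 -196.1   18.8] top [613.1, -196.0, 149.5, 42.8, -16.8] scene [612.7, -196.0, 152.2, 58.8, -15.2]
blue_case tri [591.2 196.9  14.5] top [590.6, 196.8, 152.2, 46.1, -4.9] scene [592.1, 196.5, 150.5, 44.5, -3.7]
earbud_case tri [501.5   8.9  15.3] top [501.5, 9.6, 59.3, 45.8, -25.7] scene [501.1, 8.0, 61.8, 50.6, -28.5]
key_dish miss False True [500.4, 428.1, 188.5, 184.7, -89.0]
eyewear_tray tri [691.9  -3.4   2.8] top [690.8, -3.0, 188.6, 174.9, -15.5] scene [690.1, -4.7, 186.6, 181.1, -15.9]
charging_pad tri [ 491.4 -424.    12.9] top [489.2, -427.1, 96.6, 96.5, 88.4] scene [490.4, -430.2, 103.2, 99.5, 46.7]
candle tri [448.8 113.2  41.7] top [449.1, 113.1, 63.0, 62.6, -89.1] scene [448.5, 111.9, 104.5, 64.7, 33.1]
pear tri [407.4 232.1  21.9] top [407.2, 229.5, 55.1, 55.1, -43.2] scene [416.1, 235.1, 59.6, 58.6, -23.1]
```

Both views agree to 1–3 mm and the triangulated mid-heights fit, so the positions are usable. Only the dish still needs a second view, which the wrist camera can give on the way to the black key.

```bash
python3 - <<'E'
from h import *
plan(480,400,190,50)
d=cams.get_image('wrist');print(np.round(d['mount'],2),d['camera_matrix'])
E
```

```text
t 2.2 turn 3.51 shift [-11.96   0.76   0.  ] ang 50.0 from [238.6 577.7 190.1] 67.6 w 87.8
[[   0.     -0.97   -0.26   71.47]
 [   1.      0.     -0.      1.34]
 [   0.     -0.26    0.97 -194.02]
 [   0.      0.      0.      1.  ]] [[355.39567228   0.         318.4006638 ]
 [  0.         355.39567228 197.89506695]
 [  0.           0.           1.        ]]
```

{"api": "move_arm", "payload": {"steps": [[[0, 0, 0], 0.88, 0], [[0, 0, 0], 0.88, 0], [[0, 0, 0], 0.88, 0], [[0, 0, 0], 0.88, 0], [[-1, 0.06, 0], 0, 0], [[-1, 0.06, 0], 0, 0], [[-1, 0.06, 0], 0, 0], [[-1, 0.06, 0], 0, 0], [[-1, 0.06, 0], 0, 0], [[-1, 0.06, 0], 0, 0], [[-1, 0.06, 0], 0, 0], [[-1, 0.06, 0], 0, 0], [[-1, 0.06, 0], 0, 0], [[-1, 0.06, 0], 0, 0], [[-1, 0.06, 0], 0, 0], [[-1, 0.06, 0], 0, 0], [[0, 0, 0], 0, 0], [[0, 0, 0], 0, 0]]}}

```text
t: 3.75
ee_pos: [480.6, 397.7, 190.0]
orientation: [-1.079, -2.95, -0.0]
ft_force: [-0.2, -0.6, -0.4]
width: 87.5
grasp_force: 0.0
```

```bash
python3 - <<'E'
from h import *
o=ctrl.get_obs();d=cams.get_image('wrist');c=cam('w',d,o);cv2.imwrite('pics/w1.png',d['image'][:,:,::-1])
ct=cam('top',cams.get_image('top'))
f=lambda k:cv2.minEnclosingCircle(np.argwhere(k)[:,::-1].astype(np.float32))[0]
m=mask('wrist','key_dish');n=mask('top','key_dish',(144,212))
if m is not None: print('dish wrist',rect(c,m,22),f(m))
if n is not None: print('top',rect(ct,n,22),f(n))
if m is not None and n is not None: print(tri([c,ct],[f(m),f(n)]))
plan(389,-224,190,39.8)
E
```

```text
dish wrist [501.0, 426.7, 187.3, 186.3, -68.6] (351.3471374511719, 163.7365264892578)
top [504.4, 414.7, 184.4, 166.5, 23.5] (144.3378448486328, 213.3378448486328)
[498.8977767  430.37931898   5.88573622]
t 3.95 turn 2.04 shift [-16.85 -18.72   0.  ] ang 39.8 from [478.9 399.1 190.1] 50.0 w 87.6
```

View pics/w1.png

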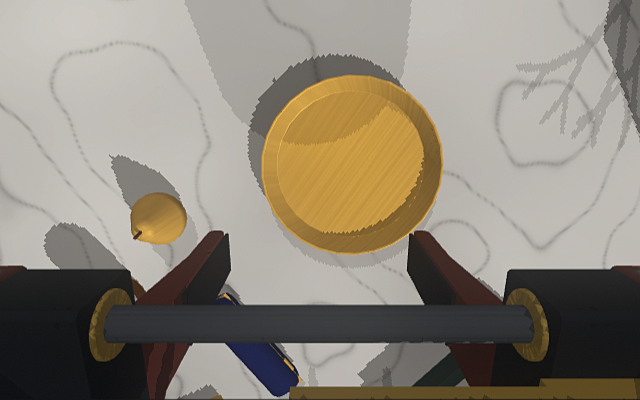

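The dish rim fits at (501,427), in agreement with the top view. Next is the black key.

{"api": "move_arm", "payload": {"steps": [[[0, 0, 0], 1, 0], [[0, 0, 0], 1, 0], [[-0.9, -1, 0], 0, 0], [[-0.9, -1, 0], 0, 0], [[-0.9, -1, 0], 0, 0], [[-0.9, -1, 0], 0, 0], [[-0.9, -1, 0], 0, 0], [[-0.9, -1, 0], 0, 0], [[-0.9, -1, 0], 0, 0], [[-0.9, -1, 0], 0, 0], [[-0.9, -1, 0], 0, 0], [[-0.9, -1, 0], 0, 0], [[-0.9, -1, 0], 0, 0], [[-0.9, -1, 0], 0, 0], [[-0.9, -1, 0], 0, 0], [[-0.9, -1, 0], 0, 0], [[-0.9, -1, 0], 0, 0], [[-0.9, -1, 0], 0, 0], [[-0.9, -1, 0], 0, 0], [[-0.9, -1, 0], 0, 0]]}}

```text
t: 5.62
ee_pos: [394.7, -201.9, 190.4]
orientation: [1.327, 2.847, 0.0]
ft_force: [0.8, -0.3, -0.3]
width: 88.0
grasp_force: 0.0
```

```bash
python3 - <<'E'
from h import *
cams.get_image('top')
o=ctrl.get_obs();d=cams.get_image('wrist');c=cam('w',d,o);cv2.imwrite('pics/w2.png',d['image'][:,:,::-1])
for t,z in(('black_key',9),('charging_pad',9),('red_key',9)):
  for k in cams.cut_out('wrist',t): print(t,round(k['p'],2),np.round(k['rect']),rect(c,k['pixels'],z))
print(o['qpos'])
plan(389,-224,3.5,39.8)
E
```

```text
black_key 0.72 [304. 179.  35.  67.] [390.8, -222.9, 71.8, 35.2, -49.8]
charging_pad 0.6 [265. 362.  81.  37.] [503.0, -436.7, 99.8, 58.3, 40.1]
red_key 0.92 [405. 118.  70.  62.] [433.0, -106.5, 71.0, 35.3, 8.9]
[-0.50681782  0.15396666  2.01157927 -0.00245345  0.97313038 -1.20299083]
t 5.87 turn 0.03 shift [-0.58 -0.79  7.46] ang 39.8 from [ 394.9 -200.1  190. ] 40.0 w 87.5
```

View pics/w2.png

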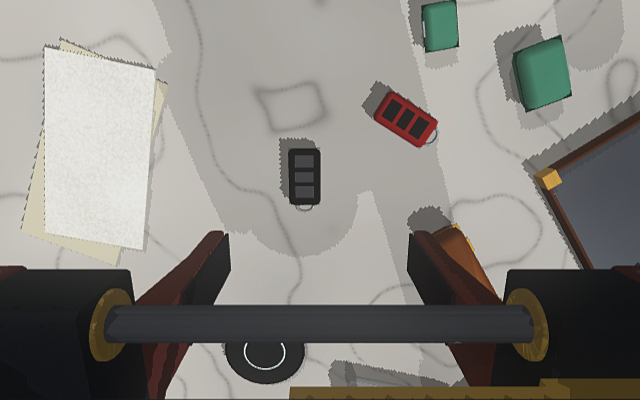

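The wrist view shows the black fob at (304,179) with its loop pointing down in the image, agreeing with the top view to 2 mm. I'll descend and grip.

{"api": "move_arm", "payload": {"steps": [[[-0.53, -0.75, 0], 0, 0], [[0, 0, 1], 0, 0], [[0, 0, 1], 0, 0], [[0, 0, 1], 0, 0], [[0, 0, 1], 0, 0], [[0, 0, 1], 0, 0], [[0, 0, 1], 0, 0], [[0, 0, 1], 0, 0], [[0, 0, 0.46], 0, 0], [[0, 0, 0], 0, 0], [[0, 0, 0], 0, 1], [[0, 0, 0], 0, 1], [[0, 0, 0], 0, 1], [[0, 0, 0], 0, 1], [[0, 0, 0], 0, 1], [[0, 0, 0], 0, 1], [[0, 0, 0], 0, 1], [[0, 0, 0], 0, 1]]}}

```text
t: 7.37
ee_pos: [389.1, -223.4, 3.7]
orientation: [1.329, 2.846, -0.0]
ft_force: [0.8, 0.7, -0.2]
width: 38.1
grasp_force: 0.0
```

```bash
python3 - <<'E'
from h import *
o=ctrl.get_obs();print(o['ft_force'],o['grasp_force'],o['width'])
a=np.radians(40.5)
plan(501+34*np.cos(a),427+34*np.sin(a),120,40.5)
E
```

```text
[ 0.76892488  0.72382952 -0.17186223] 0.0 38.10609008998163
t 7.37 turn -0.11 shift [16.87 21.66 -4.65] ang 40.5 from [ 389.1 -223.4    3.7] 39.9 w 38.1
```

{"api": "move_arm", "payload": {"steps": [[[0, 0, 0], 0, 1], [[0, 0, 0], 0, 1], [[0, 0, 0], 0, 1], [[0, 0, -1], -0.1, 1], [[0, 0, -1], 0, 1], [[0, 0, -1], 0, 1], [[0, 0, -1], 0, 1], [[0, 0, -0.7], 0, 1], [[0.77, 0.985, 0], 0, 1], [[0.77, 0.985, 0], 0, 1], [[0.77, 0.985, 0], 0, 1], [[0.77, 0.985, 0], 0, 1], [[0.77, 0.985, 0], 0, 1], [[0.77, 0.985, 0], 0, 1], [[0.77, 0.985, 0], 0, 1], [[0.77, 0.985, 0], 0, 1], [[0.77, 0.985, 0], 0, 1], [[0.77, 0.985, 0], 0, 1], [[0.77, 0.985, 0], 0, 1], [[0.77, 0.985, 0], 0, 1]]}}

```text
t: 9.03
ee_pos: [463.9, 145.8, 121.0]
orientation: [-1.316, -2.852, 0.0]
ft_force: [1.4, -0.3, 0.0]
width: 0.4
grasp_force: 0.0
```

{"api": "move_arm", "payload": {"steps": [[[0.77, 0.985, 0], 0, 1], [[0.77, 0.985, 0], 0, 1], [[0.77, 0.985, 0], 0, 1], [[0.77, 0.985, 0], 0, 1], [[0.77, 0.985, 0], 0, 1], [[0.77, 0.985, 0], 0, 1], [[0.77, 0.985, 0], 0, 1], [[0.77, 0.985, 0], 0, 1], [[0.77, 0.985, 0], 0, 1], [[0.7, 0.985, 0], 0, 1], [[0, 0, 0], 0, 1], [[0, 0, 0], 0, 1]]}}

```text
t: 10.03
ee_pos: [527.3, 450.1, 120.3]
orientation: [-1.314, -2.853, 0.001]
ft_force: [-0.5, -1.0, -0.7]
width: 0.1
grasp_force: 0.0
```

```bash
python3 - <<'E'
from h import *
o=ctrl.get_obs();print(o['ft_force'],o['grasp_force'],o['width'])
a=np.radians(40.5)
plan(501+34*np.cos(a),427+34*np.sin(a),8.2,40.5)
E
```

```text
[-0.49921116 -1.04211247 -0.67508052] 0.0 0.07063561040074275
t 10.03 turn 0.01 shift [-0.02 -0.04  4.48] ang 40.5 from [527.3 450.1 120.3] 40.6 w 0.1
```

The fingers shut on nothing, so the black key slipped out of the grip. I'll look at where it is.

```bash
python3 - <<'E'
from h import *
d=cams.get_image('top');ct=cam('top',d);cv2.imwrite('pics/top2.png',cv2.resize(d['image'][200:310,290:470,::-1],(720,440),interpolation=cv2.INTER_CUBIC))
d=cams.get_image('scene');cs=cam('scene',d)
for n,c in(('top',ct),('scene',cs)):
  for k in cams.cut_out(n,'black_key'): print(n,round(k['p'],2),np.round(k['rect']),rect(c,k['pixels'],9))
E
```

```text
top 0.84 [406. 262.  26.  26.] [389.8, -226.3, 71.0, 38.0, -45.4]
top 0.5 [315. 142.  86.  86.] [691.3, -2.4, 185.9, 172.6, -15.7]
top 0.24 [147. 212.  73.  77.] [501.9, 424.1, 188.2, 178.4, -1.6]
scene 0.75 [318. 129.  27.  12.] [386.9, -224.6, 65.0, 41.9, -50.8]
scene 0.51 [332. 160.  23.  22.] [431.7, -111.8, 69.7, 37.1, 8.7]
scene 0.4 [372. 269.  58.  42.] [589.4, 194.4, 153.6, 45.1, -5.0]
```

View pics/top2.png

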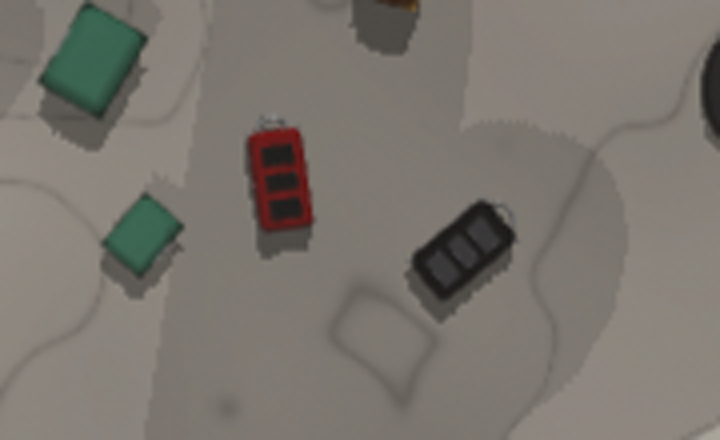

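The black fob is in the same place, flat and upright, so I lifted too early: the fingers were still closing. I'll go back and wait for a grip reading this time.

{"api": "move_arm", "payload": {"steps": [[[-0.767, -0.985, 0], 0, 0], [[-0.767, -0.985, 0], 0, 0], [[-0.767, -0.985, 0], 0, 0], [[-0.767, -0.985, 0], 0, 0], [[-0.767, -0.985, 0], 0, 0], [[-0.767, -0.985, 0], 0, 0], [[-0.767, -0.985, 0], 0, 0], [[-0.767, -0.985, 0], 0, 0], [[-0.767, -0.985, 0], 0, 0], [[-0.767, -0.985, 0], 0, 0], [[-0.767, -0.985, 0], 0, 0], [[-0.767, -0.985, 0], 0, 0], [[-0.767, -0.985, 0], 0, 0], [[-0.767, -0.985, 0], 0, 0], [[-0.767, -0.985, 0], 0, 0], [[-0.767, -0.985, 0], 0, 0], [[-0.767, -0.985, 0], 0, 0], [[-0.767, -0.985, 0], 0, 0], [[-0.767, -0.985, 0], 0, 0], [[-0.767, -0.985, 0], 0, 0]]}}

```text
t: 11.9
ee_pos: [400.3, -164.0, 121.4]
orientation: [1.318, 2.851, -0.0]
ft_force: [0.7, -0.3, 0.4]
width: 87.7
grasp_force: 0.0
```

```bash
python3 - <<'E'
from h import *
plan(389.3,-222.7,3.5,40)
E
```

```text
t 11.9 turn 0.08 shift [-1.52 -1.85  4.72] ang 40.0 from [ 400.3 -164.   121.4] 40.4 w 87.7
```

{"api": "move_arm", "payload": {"steps": [[[-0.76, -0.93, 0], 0, 0.2], [[-0.76, -0.92, 0], 0, 0.2], [[0, 0, 1], 0, 0.2], [[0, 0, 1], 0, 0.2], [[0, 0, 1], 0, 0.2], [[0, 0, 1], 0, 0.2], [[0, 0, 0.7], 0, 0.2], [[0, 0, 0], 0, 0.2], [[0, 0, 0], 0, 1], [[0, 0, 0], 0, 1], [[0, 0, 0], 0, 1], [[0, 0, 0], 0, 1], [[0, 0, 0], 0, 1], [[0, 0, 0], 0, 1], [[0, 0, 0], 0, 1], [[0, 0, 0], 0, 1], [[0, 0, 0], 0, 1], [[0, 0, 0], 0, 1], [[0, 0, 0], 0, 1], [[0, 0, 0], 0, 1]]}}

```text
t: 13.57
ee_pos: [391.2, -221.1, 3.5]
orientation: [-1.316, -2.852, -0.0]
ft_force: [0.4, -0.2, 0.6]
width: 0.2
grasp_force: 0.0
```

```bash
python3 - <<'E'
from h import *
o=ctrl.get_obs();d=cams.get_image('wrist');c=cam('w',d,o);a=d['image'][:,:,::-1]
s=cams.get_image('scene')['image'][90:170,260:380,::-1]
cv2.imwrite('pics/w3.png',np.vstack([a[:,:,:],cv2.resize(s,(300,200),interpolation=cv2.INTER_CUBIC) if 0 else cv2.copyMakeBorder(cv2.resize(s,(300,200),interpolation=cv2.INTER_CUBIC),0,0,0,340,0)]))
E
```

```text
(no output)
```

View pics/w3.png

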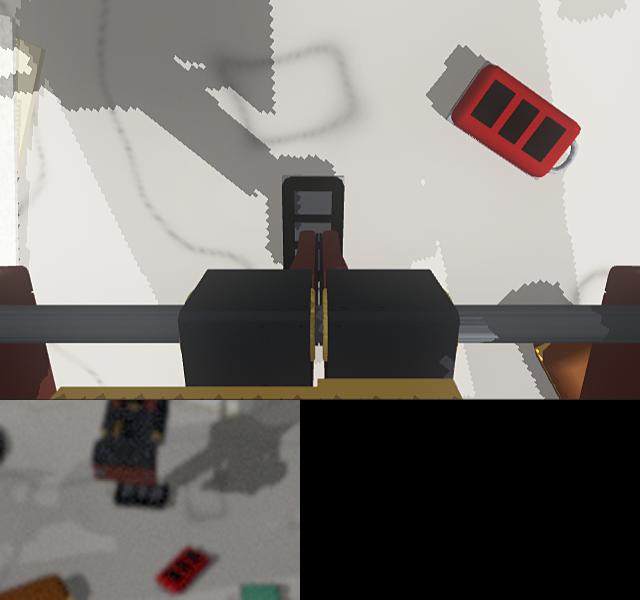

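The closed fingers are hovering over the black fob at (314,230), so the tips sit higher than the pose says. I'll measure that offset from the pictures.

```bash
python3 - <<'E'
from h import *
o=ctrl.get_obs();d=cams.get_image('wrist');c=cam('w',d,o)
def proj(c,p):
    q=c[1].T@(np.array(p)-c[2]);u=c[0]@q;return np.round(u[:2]/u[2],1)
print('z',o['ee_pos'],'cam',np.round(c[2],1),'tcp px',proj(c,o['ee_pos']))
m=mask('wrist','red_key')
for z in(-15,-9,0,9,15): print(z,rect(c,m,z))
for t in('black_key',):
  for k in cams.cut_out('wrist',t): print(np.round(k['rect']),[rect(c,k['pixels'],z) for z in(0,9,15)])
s=cams.get_image('scene');cs=cam('s',s);ct=cam('t',cams.get_image('top'))
mt=mask('top','red_key',(359,244));f=lambda k:np.argwhere(k)[:,::-1].mean(0)
print('tri red wrist+top',tri([c,ct],[f(m),f(mt)]),'rel',tri([cs,ct],[f(mask('scene','red_key',(334,160))),f(mt)]))
print('tcp scene px',proj(cs,o['ee_pos']),'top',proj(ct,o['ee_pos']))
print('joints',o['qpos'])
E
```

```text
z [ 391.19711769 -221.09446118    3.52746327] cam [ 345.3 -165.5  197.6] tcp px [316.3 230.1]
-15 [444.0, -99.7, 81.0, 40.2, 9.0]
-9 [441.2, -101.5, 78.7, 39.1, 9.0]
0 [437.0, -104.3, 75.3, 37.4, 9.0]
9 [432.9, -107.1, 71.8, 35.7, 9.0]
15 [430.1, -108.9, 69.5, 34.5, 9.0]
[311. 224.  65.  95.] [[387.4, -220.4, 57.7, 36.4, -49.5], [385.5, -217.9, 55.0, 34.8, -49.5], [384.2, -216.2, 53.3, 33.7, -49.5]]
tri red wrist+top [ 429.90950085 -107.88865803    9.79317458] rel [ 430.98398859 -108.91082769   11.4292347 ]
tcp scene px [316.1 129.8] top [403.9 260.8]
joints [-5.40886419e-01  5.07842776e-01  2.11002059e+00 -4.63873250e-05
  5.23814876e-01 -1.24692596e+00]
```

```bash
python3 - <<'E'
from h import *
o=ctrl.get_obs();d=cams.get_image('wrist')
Mi=np.linalg.inv(np.array(d['mount']));K=d['camera_matrix']
for x in(0,10):
  for h in(0,10,12,20,30,40):
    q=Mi@np.array([x,0,-h,1]);u=K@q[:3];print(x,h,np.round(u[:2]/u[2],1))
cv2.imwrite('pics/w4.png',cv2.resize(d['image'][170:320,240:400,::-1],(640,600),interpolation=cv2.INTER_CUBIC))
E
```

```text
0 0 [316.3 230.1]
0 10 [316.2 236.4]
0 12 [316.2 237.7]
0 20 [316.1 243.4]
0 30 [316.  251.1]
0 40 [315.8 259.7]
10 0 [316.3 213.6]
10 10 [316.2 219.2]
10 12 [316.2 220.4]
10 20 [316.1 225.4]
10 30 [316.  232.3]
10 40 [315.8 239.9]
```

View pics/w4.png

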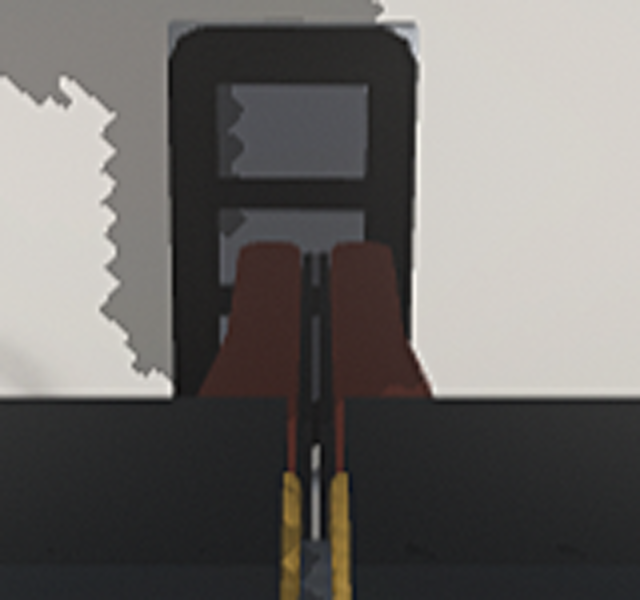

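The tips are above the fob, at least 11.5 mm higher than the nominal TCP. They must clear its 15 mm top, and there is no contact force. I'll open, go down by that safe amount and close again.

{"api": "move_arm", "payload": {"steps": [[[0, 0, 0], 0, 0.25], [[0, 0, 0], 0, 0.25], [[0, 0, 0], 0, 0.25], [[0, 0, 0], 0, 0.25], [[0, 0, 0], 0, 0.25], [[0, 0, 0], 0, 0.25], [[0, 0, 0], 0, 0.25], [[0, 0, 0], 0, 0.25], [[0, 0, 0.23], 0, 0.25], [[0, 0, 0.23], 0, 0.25], [[0, 0, 0], 0, 0.25], [[0, 0, 0], 0, 0.25]]}}

```text
t: 15.07
ee_pos: [390.8, -220.8, -8.5]
orientation: [-1.316, -2.851, -0.0]
ft_force: [0.1, 0.1, 0.8]
width: 66.3
grasp_force: 0.0
```

```bash
python3 - <<'E'
from h import *
o=ctrl.get_obs();print(ctrl.grip_depth,o['ee_pos'],o['ft_force'],o['width'])
s=cams.get_image('scene');cv2.imwrite('pics/s5.png',cv2.resize(s['image'][60:160,250:410,::-1],(800,500),interpolation=cv2.INTER_CUBIC))
E
```

```text
18.700000000000003 [ 390.76722794 -220.84194821   -8.5120763 ] [0.08717114 0.05980917 0.8252399 ] 66.26488328191658
```

View pics/s5.png

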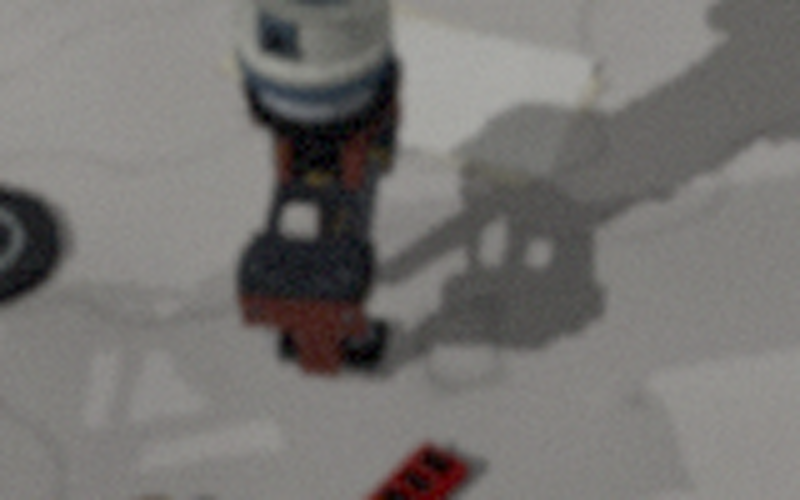

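At a reported z of -8.5 there is still no table contact, which confirms the offset. Closing.

{"api": "move_arm", "payload": {"steps": [[[0, 0, 0], 0, 1], [[0, 0, 0], 0, 1], [[0, 0, 0], 0, 1], [[0, 0, 0], 0, 1], [[0, 0, 0], 0, 1], [[0, 0, 0], 0, 1], [[0, 0, 0], 0, 1], [[0, 0, 0], 0, 1]]}}

```text
t: 15.78
ee_pos: [391.2, -221.1, -7.9]
orientation: [1.316, 2.852, -0.0]
ft_force: [-1.0, 0.3, 0.4]
width: 16.1
grasp_force: 0.0
```

{"api": "move_arm", "payload": {"steps": [[[0, 0, 0], 0, 0.25], [[0, 0, 0], 0, 0.25], [[0, 0, 0], 0, 0.25], [[0, 0, 0], 0, 0.25], [[0, 0, 0], 0, 0.25], [[0, 0, 0], 0, 0.25], [[0, 0, 0], 0, 0.25], [[0, 0, 0], 0, 0.25], [[0, 0, 0.24], 0, 0.25], [[0, 0, 0.22], 0, 0.25], [[0, 0, 0], 0, 0.25], [[0, 0, 0], 0, 1], [[0, 0, 0], 0, 1], [[0, 0, 0], 0, 1], [[0, 0, 0], 0, 1], [[0, 0, 0], 0, 1], [[0, 0, 0], 0, 1], [[0, 0, 0], 0, 1], [[0, 0, 0], 0, 1]]}}

```text
t: 17.37
ee_pos: [391.3, -221.2, -19.3]
orientation: [1.316, 2.852, -0.0]
ft_force: [0.0, 0.5, 0.9]
width: 32.8
grasp_force: 30.0
```

Gripped: 32.8 mm wide at 30 N. The reference is therefore fob underside at z=0 for a reported z of -19.3. Now to the dish.

{"api": "move_arm", "payload": {"steps": [[[0, 0, -1], 0, 1], [[0, 0, -1], 0, 1], [[0, 0, -1], 0, 1], [[0, 0, -1], 0, 1], [[0, 0, -1], 0, 1], [[0.76, 0.98, 0], 0, 1], [[0.76, 0.98, 0], 0, 1], [[0.76, 0.98, 0], 0, 1], [[0.76, 0.98, 0], 0, 1], [[0.76, 0.98, 0], 0, 1], [[0.76, 0.98, 0], 0, 1], [[0.76, 0.98, 0], 0, 1], [[0.76, 0.98, 0], 0, 1], [[0.76, 0.98, 0], 0, 1], [[0.76, 0.98, 0], 0, 1], [[0.76, 0.98, 0], 0, 1], [[0.76, 0.98, 0], 0, 1], [[0.76, 0.98, 0], 0, 1], [[0.76, 0.98, 0], 0, 1], [[0.76, 0.98, 0], 0, 1]]}}

```text
t: 19.03
ee_pos: [485.7, 235.8, 105.4]
orientation: [-1.316, -2.852, 0.0]
ft_force: [0.9, -0.0, -0.6]
width: 33.0
grasp_force: 30.0
```

```bash
python3 - <<'E'
from h import *
o=ctrl.get_obs();print(o['ft_force'],o['grasp_force'],o['width'])
a=np.radians(40.5)
plan(501+34*np.cos(a),427+34*np.sin(a),-14.8,40.5)
E
```

```text
[ 0.87166741 -0.01296935 -0.63177861] 29.99918818473816 33.04732462113837
t 19.03 turn -0.01 shift [5.42 6.79 4.81] ang 40.5 from [485.7 235.8 105.4] 40.5 w 33.0
```

{"api": "move_arm", "payload": {"steps": [[[0.77, 0.96, 0], 0, 1], [[0.77, 0.96, 0], 0, 1], [[0.77, 0.96, 0], 0, 1], [[0.77, 0.96, 0], 0, 1], [[0.77, 0.96, 0], 0, 1], [[0.77, 0.96, 0], 0, 1], [[0.77, 0.96, 0], 0, 1], [[0, 0, 1], 0, 1], [[0, 0, 1], 0, 1], [[0, 0, 1], 0, 1], [[0, 0, 0.5], 0, 1], [[0, 0, 0], 0, 1], [[0, 0, 0], 0, 1]]}}

```text
t: 20.12
ee_pos: [526.1, 445.4, 17.7]
orientation: [-1.316, -2.852, 0.002]
ft_force: [-0.3, 0.9, -0.5]
width: 33.2
grasp_force: 30.0
```

```bash
python3 - <<'E'
from h import *
a=np.radians(40.5)
plan(501+34*np.cos(a),427+34*np.sin(a),-14.8,40.5)
o=ctrl.get_obs();d=cams.get_image('wrist');c=cam('w',d,o);cv2.imwrite('pics/w6.png',d['image'][:,:,::-1])
E
```

```text
t 20.12 turn -0.01 shift [0.09 0.12 1.3 ] ang 40.5 from [526.1 445.4  17.7] 40.4 w 33.2
```

View pics/w6.png

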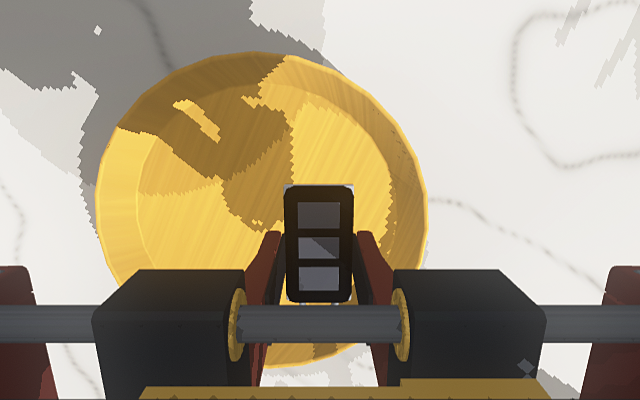

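The fob hangs right over the right-hand part of the dish floor at (320,245), clear of the wall. Lowering with a force check.

{"api": "move_arm", "payload": {"steps": [[[0, 0.08, 0.5], 0, 1], [[0, 0, 0.5], 0, 1], [[0, 0, 0.15], 0, 1], [[0, 0, 0.1], 0, 1], [[0, 0, 0], 0, 1], [[0, 0, 0], 0, 1]]}}

```text
t: 20.67
ee_pos: [527.9, 447.0, -13.2]
orientation: [-1.316, -2.852, 0.0]
ft_force: [-1.2, 0.8, -1.2]
width: 32.4
grasp_force: 30.0
```

{"api": "move_arm", "payload": {"steps": [[[0, 0, 0.05], 0, 1], [[0, 0, 0.03], 0, 1], [[0, 0, 0], 0, 1], [[0, 0, 0], 0, 1]]}}

```text
t: 21.0
ee_pos: [528.0, 447.1, -15.0]
orientation: [1.316, 2.852, 0.0]
ft_force: [-0.0, -0.4, -0.5]
width: 32.8
grasp_force: 30.0
```

{"api": "move_arm", "payload": {"steps": [[[0, 0, 0.01], 0, 1], [[0, 0, 0], 0, 0.5], [[0, 0, 0], 0, 0.46], [[0, 0, 0], 0, 0.46], [[0, 0, 0], 0, 0.46], [[0, 0, 0], 0, 0.46], [[0, 0, -0.6], 0, 0.46], [[0, 0, -1], 0, 0.46], [[0, 0, -1], 0, 0.3], [[0, 0, -1], 0, 0.3], [[0, 0, -1], 0, 0.2]]}}

```text
t: 21.92
ee_pos: [527.9, 447.1, 101.9]
orientation: [1.316, 2.852, 0.001]
ft_force: [-0.2, 0.7, -0.3]
width: 63.8
grasp_force: 0.0
```

```bash
python3 - <<'E'
from h import *
o=ctrl.get_obs();d=cams.get_image('wrist');c=cam('w',d,o);cv2.imwrite('pics/w7.png',d['image'][:,:,::-1])
for k in cams.cut_out('wrist','black_key'): print(round(k['p'],2),np.round(k['rect']),rect(c,k['pixels'],13))
for k in cams.cut_out('wrist','key_dish'): print('dish',round(k['p'],2),np.round(k['rect']),rect(c,k['pixels'],22))
plan(431,-109,100,8.9+90)
E
```

```text
0.77 [318. 193.  42.  88.] [529.8, 446.9, 70.5, 34.1, -49.5]
dish 0.58 [276. 181. 241. 229.] [501.1, 428.7, 188.5, 184.7, 10.1]
t 22.07 turn 24.31 shift [-7.34 21.41  0.13] ang -81.1 from [529.4 448.3 103.3] 40.5 w 70.1
```

The black fob is in the dish. The wrist view puts it flat at (530,447). Red key next.

{"api": "move_arm", "payload": {"steps": [[[0, 0, 0], -1, 0.2], [[0, 0, 0], -1, 0.2], [[0, 0, 0], -1, 0.2], [[0, 0, 0], -1, 0.2], [[0, 0, 0], -1, 0.2], [[0, 0, 0], -1, 0.2], [[0, 0, 0], -1, 0.2], [[0, 0, 0], -1, 0.2], [[0, 0, 0], -1, 0.2], [[0, 0, 0], -1, 0.2], [[0, 0, 0], -1, 0.2], [[0, 0, 0], -0.7, 0.2], [[0.33, -1, 0], 0, 0.2], [[0.33, -1, 0], 0, 0.2], [[0.33, -1, 0], 0, 0.2], [[0.33, -1, 0], 0, 0.2], [[0.33, -1, 0], 0, 0.2], [[0.33, -1, 0], 0, 0.2], [[0.33, -1, 0], 0, 0.2], [[0.33, -1, 0], 0, 0.2]]}}

```text
t: 23.73
ee_pos: [492.6, 237.6, 98.8]
orientation: [0.245, -3.13, 0.001]
ft_force: [0.8, -0.6, -0.3]
width: 70.5
grasp_force: 0.0
```

{"api": "move_arm", "payload": {"steps": [[[0.36, -1, 0], 0, 0.2], [[0.36, -1, 0], 0, 0.2], [[0.36, -1, 0], 0, 0.2], [[0.36, -1, 0], 0, 0.2], [[0.36, -1, 0], 0, 0.2], [[0.36, -1, 0], 0, 0.2], [[0.36, -1, 0], 0, 0.2], [[0.36, -1, 0], 0, 0.2], [[0.36, -1, 0], 0, 0.2], [[0.36, -1, 0], 0, 0.2], [[0.36, -1, 0], 0, 0.2], [[0.36, -1, 0], 0, 0.2], [[0.36, -1, 0], 0, 0.2], [[0, 0, 0], 0, 0.2], [[0, 0, 0], 0, 0.2]]}}

```text
t: 24.98
ee_pos: [427.9, -100.8, 99.1]
orientation: [0.24, -3.131, -0.001]
ft_force: [0.3, -0.4, 0.4]
width: 70.0
grasp_force: 0.0
```

```bash
python3 - <<'E'
from h import *
o=ctrl.get_obs();d=cams.get_image('wrist');c=cam('w',d,o)
for k in cams.cut_out('wrist','red_key'): print(round(k['p'],2),np.round(k['rect']),rect(c,k['pixels'],13))
plan(429,-108.5,-19.3,98.9)
E
```

```text
0.73 [310. 195.  44.  88.] [431.8, -106.7, 70.7, 34.0, 8.9]
t 25.08 turn -35.99 shift [-0.03  0.36  4.74] ang -81.1 from [428.4 -99.5  99.2] 98.9 w 70.4
```

{"api": "move_arm", "payload": {"steps": [[[0, -0.33, 1], 0, 0.2], [[0, 0, 1], 0, 0.2], [[0, 0, 1], 0, 0.2], [[0, 0, 1], 0, 0.2], [[0, 0, 0.74], 0, 0.2], [[0, 0, 0], 0, 0.2], [[0, 0, 0], 0, 1], [[0, 0, 0], 0, 1], [[0, 0, 0], 0, 1], [[0, 0, 0], 0, 1], [[0, 0, 0], 0, 1], [[0, 0, 0], 0, 1], [[0, 0, 0], 0, 1], [[0, 0, 0], 0, 1]]}}

```text
t: 26.25
ee_pos: [430.6, -108.3, -18.3]
orientation: [-0.245, 3.131, -0.001]
ft_force: [-0.2, 1.0, 6.8]
width: 32.3
grasp_force: 30.0
```

```bash
python3 - <<'E'
from h import *
o=ctrl.get_obs();print(o['ft_force'],o['grasp_force'])
a=np.radians(40.5)
plan(501-34*np.cos(a),428-34*np.sin(a),100,40.5)
E
```

```text
[-0.17783974  0.95780091  6.77553359] 30.0004380941391
t 26.25 turn 11.69 shift [14.49 14.71 -4.73] ang 40.5 from [ 430.6 -108.3  -18.3] 98.9 w 32.3
```

Red is gripped, with a light touch of the table. The fingertips are thus about 18.5 mm higher than the reported TCP, a constant offset. Now to the dish's other half.

{"api": "move_arm", "payload": {"steps": [[[0, 0, -1], 1, 1], [[0, 0, -1], 1, 1], [[0, 0, -1], 1, 1], [[0, 0, -1], 1, 1], [[0, 0, -0.8], 1, 1], [[0, 0, 0], 1, 1], [[0, 0, 0], 1, 1], [[0, 0, 0], 1, 1], [[0, 0, 0], 1, 1], [[0, 0, 0], 1, 1], [[0, 0, 0], 1, 1], [[0, 0, 0], 0.7, 1], [[0.96, 0.98, 0], 0, 1], [[0.96, 0.98, 0], 0, 1], [[0.96, 0.98, 0], 0, 1], [[0.96, 0.98, 0], 0, 1], [[0.96, 0.98, 0], 0, 1], [[0.96, 0.98, 0], 0, 1], [[0.96, 0.98, 0], 0, 1], [[0.96, 0.98, 0], 0, 1]]}}

```text
t: 27.92
ee_pos: [454.4, 166.7, 101.2]
orientation: [1.316, 2.852, -0.0]
ft_force: [-0.1, -0.4, -0.9]
width: 0.2
grasp_force: 0.0
```

```bash
python3 - <<'E'
from h import *
o=ctrl.get_obs();print(o['ft_force'],o['grasp_force'])
a=np.radians(40.5)
plan(501-34*np.cos(a),428-34*np.sin(a),-14,40.5)
E
```

```text
[-0.111956   -0.42849509 -0.91265057] 0.0
t 27.92 turn -0.01 shift [6.74 6.85 4.61] ang 40.5 from [454.4 166.7 101.2] 40.4 w 0.2
```

The red fob slipped out during the lift. I need to find it.

```bash
python3 - <<'E'
from h import *
d=cams.get_image('top');ct=cam('top',d);s=cams.get_image('scene');cs=cam('scene',s)
for n,c in(('top',ct),('scene',cs)):
  for k in cams.cut_out(n,'red_key'): print(n,round(k['p'],2),np.round(k['rect']),rect(c,k['pixels'],9))
a=cv2.resize(d['image'][150:310,280:440,::-1],(400,400),interpolation=cv2.INTER_CUBIC)
b=cv2.resize(s['image'][100:260,280:440,::-1],(400,400),interpolation=cv2.INTER_CUBIC)
cv2.imwrite('pics/r8.png',np.hstack([a,b]))
E
```

```text
top 0.88 [364. 247.  17.  22.] [427.2, -120.4, 62.5, 33.0, -3.2]
scene 0.57 [330. 156.  26.  20.] [429.8, -123.1, 74.3, 40.8, -0.7]
```

View pics/r8.png

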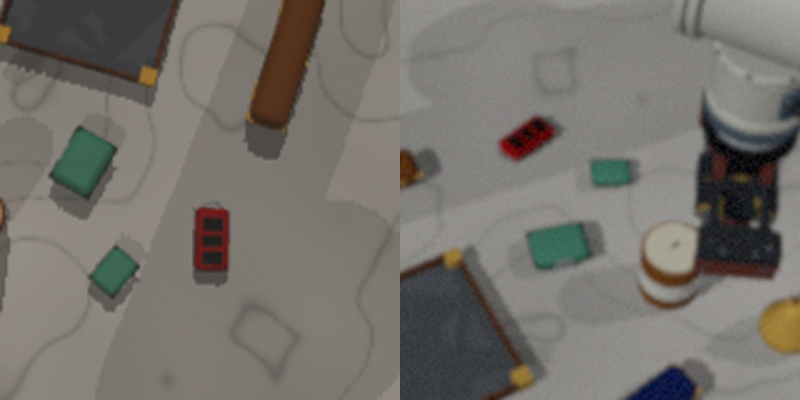

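It lies flat and the right way up at (427,-120), nearly along x. The 32 mm width and the upward force mean the pads only caught its top edge, so the tips sit about 28 mm above the reported TCP, as the wrist image suggested. I'll grip lower.

```bash
python3 - <<'E'
from h import *
plan(427.5,-121,100,88-180+.0001)
plan(427.5,-121,100,88)
E
```

```text
t 28.12 turn 26.52 shift [-0.67 11.49  0.04] ang -92.0 from [454.2 165.6 101. ] 40.6 w 0.5
t 28.12 turn 26.52 shift [-0.67 11.49  0.04] ang -92.0 from [454.2 165.6 101. ] 40.6 w 0.5
```

{"api": "move_arm", "payload": {"steps": [[[0, 0, 0], -0.95, 0.2], [[0, 0, 0], -0.95, 0.2], [[0, 0, 0], -0.95, 0.2], [[0, 0, 0], -0.95, 0.2], [[0, 0, 0], -0.95, 0.2], [[0, 0, 0], -0.95, 0.2], [[0, 0, 0], -0.95, 0.2], [[0, 0, 0], -0.95, 0.2], [[0, 0, 0], -0.95, 0.2], [[0, 0, 0], -0.95, 0.2], [[0.07, -1, 0], 0, 0.2], [[0.07, -1, 0], 0, 0.2], [[0.07, -1, 0], 0, 0.2], [[0.07, -1, 0], 0, 0.2], [[0.07, -1, 0], 0, 0.2], [[0.07, -1, 0], 0, 0.2], [[0.07, -1, 0], 0, 0.2], [[0.07, -1, 0], 0, 0.2], [[0.07, -1, 0], 0, 0.2], [[0.07, -1, 0], 0, 0.2]]}}

```text
t: 29.78
ee_pos: [426.8, -86.5, 101.1]
orientation: [-0.059, -3.14, 0.0]
ft_force: [0.2, -0.2, -0.3]
width: 70.0
grasp_force: 0.0
```

```bash
python3 - <<'E'
from h import *
cams.get_image('top')
o=ctrl.get_obs();d=cams.get_image('wrist');c=cam('w',d,o)
for k in cams.cut_out('wrist','red_key'): print(round(k['p'],2),np.round(k['rect']),rect(c,k['pixels'],13))
plan(427.5,-121,-22,88)
E
```

```text
0.68 [282. 197.  46.  83.] [430.1, -118.2, 69.4, 33.9, -0.8]
t 29.93 turn 35.93 shift [0.06 1.39 4.92] ang -92.0 from [427.2 -86.3 101.1] 87.7 w 70.7
```

{"api": "move_arm", "payload": {"steps": [[[0, -0.66, 0], -0.3, 0.2], [[0, -0.65, 0], 0, 0.2], [[0, 0, 1], 0, 0.2], [[0, 0, 1], 0, 0.2], [[0, 0, 1], 0, 0.2], [[0, 0, 1], 0, 0.2], [[0, 0, 0.8], 0, 0.2], [[0, 0, 0.12], 0, 0.2], [[0, 0, 0.1], 0, 0.2], [[0, 0, 0], 0, 0.2], [[0, 0, 0], 0, 0.2]]}}

```text
t: 30.85
ee_pos: [428.1, -117.0, -23.5]
orientation: [0.015, 3.14, -0.001]
ft_force: [-0.5, -0.4, -0.4]
width: 70.0
grasp_force: 0.0
```

{"api": "move_arm", "payload": {"steps": [[[0, -0.04, 0.04], 0, 0.2], [[0, 0, 0.04], 0, 0.2], [[0, 0, 0], 0, 1], [[0, 0, 0], 0, 1], [[0, 0, 0], 0, 1], [[0, 0, 0], 0, 1], [[0, 0, 0], 0, 1], [[0, 0, 0], 0, 1], [[0, 0, 0], 0, 1], [[0, 0, 0], 0, 1]]}}

```text
t: 31.68
ee_pos: [427.5, -117.9, -26.4]
orientation: [0.015, 3.142, -0.0]
ft_force: [0.0, -0.3, 1.4]
width: 33.5
grasp_force: 30.0
```

{"api": "move_arm", "payload": {"steps": [[[0, 0, -0.5], 0, 1], [[0, 0, -1], 0, 1], [[0, 0, -1], 0, 1], [[0, 0, -1], 1, 1], [[0, 0, -1], 1, 1], [[0, 0, -0.5], 1, 1], [[0, 0, 0], 1, 1], [[0, 0, 0], 1, 1], [[0, 0, 0], 1, 1], [[0, 0, 0], 1, 1], [[0, 0, 0], 1, 1], [[0, 0, 0], 1, 1], [[0, 0, 0], 0.74, 1]]}}

```text
t: 32.77
ee_pos: [427.2, -117.7, 98.4]
orientation: [-1.315, -2.853, 0.0]
ft_force: [-1.0, -0.7, -1.2]
width: 33.7
grasp_force: 30.0
```

```bash
python3 - <<'E'
from h import *
a=np.radians(40.5)
plan(501-34*np.cos(a),428-34*np.sin(a),-21.4,40.5)
E
```

```text
t 32.77 turn 0.0 shift [14.68 15.06  4.79] ang 40.5 from [ 427.2 -117.7   98.4] 40.5 w 33.7
```

{"api": "move_arm", "payload": {"steps": [[[0.98, 1, 0], 0, 1], [[0.98, 1, 0], 0, 1], [[0.98, 1, 0], 0, 1], [[0.98, 1, 0], 0, 1], [[0.98, 1, 0], 0, 1], [[0.98, 1, 0], 0, 1], [[0.98, 1, 0], 0, 1], [[0.98, 1, 0], 0, 1], [[0.98, 1, 0], 0, 1], [[0.98, 1, 0], 0, 1], [[0.98, 1, 0], 0, 1], [[0.98, 1, 0], 0, 1], [[0.98, 1, 0], 0, 1], [[0.98, 1, 0], 0, 1], [[0.98, 1, 0], 0, 1], [[0, 0, 1], 0, 1], [[0, 0, 1], 0, 1], [[0, 0, 1], 0, 1], [[0, 0, 0], 0, 1], [[0, 0, 0], 0, 1]]}}

```text
t: 34.43
ee_pos: [470.4, 404.4, 22.2]
orientation: [-1.308, -2.854, 0.005]
ft_force: [0.8, 0.6, 0.5]
width: 33.7
grasp_force: 30.0
```

```bash
python3 - <<'E'
from h import *
a=np.radians(40.5)
plan(501-34*np.cos(a),428-34*np.sin(a),-21.4,40.5)
E
```

```text
t 34.43 turn 0.05 shift [-0.07  0.18  1.75] ang 40.5 from [470.4 404.4  22.2] 40.8 w 33.7
```

{"api": "move_arm", "payload": {"steps": [[[0, 0.08, 0.7], 0, 1], [[0, 0, 0.7], 0, 1], [[0, 0, 0.2], 0, 1], [[0, 0, 0.06], 0, 1], [[0, 0, 0], 0, 1], [[0, 0, 0], 0, 1]]}}

```text
t: 34.93
ee_pos: [474.0, 407.1, -16.5]
orientation: [1.309, 2.855, 0.003]
ft_force: [0.1, -0.2, -0.1]
width: 33.5
grasp_force: 30.0
```

{"api": "move_arm", "payload": {"steps": [[[0, 0, 0.08], 0, 1], [[0, 0, 0.04], 0, 1], [[0, 0, 0], 0, 1], [[0, 0, 0], 0, 1]]}}

```text
t: 35.27
ee_pos: [473.3, 406.7, -20.7]
orientation: [1.309, 2.856, 0.0]
ft_force: [0.6, -0.9, -1.2]
width: 33.6
grasp_force: 30.0
```

{"api": "move_arm", "payload": {"steps": [[[0, 0, 0.03], 0, 1], [[0, 0, 0], 0, 1], [[0, 0, 0], 0, 1]]}}

```text
t: 35.52
ee_pos: [473.1, 406.6, -21.7]
orientation: [-1.309, -2.856, 0.0]
ft_force: [-0.5, 0.1, -0.7]
width: 33.6
grasp_force: 30.0
```

{"api": "move_arm", "payload": {"steps": [[[0, 0, 0], 0, 0.46], [[0, 0, 0], 0, 0.46], [[0, 0, 0], 0, 0.46], [[0, 0, 0], 0, 0.46], [[0, 0, 0], 0, 0.46], [[0, 0, -0.6], 0, 0.46], [[0, 0, -1], 0, 0.46], [[0, 0, -1], 0, 0.3], [[0, 0, -1], 0, 0.2], [[0, 0, -1], 0, 0.2], [[0, 0, 0], 0, 0.2]]}}

```text
t: 36.43
ee_pos: [476.0, 408.9, 99.6]
orientation: [1.307, 2.852, 0.013]
ft_force: [1.0, 0.6, 0.4]
width: 68.9
grasp_force: 0.0
```

```bash
python3 - <<'E'
from h import *
cams.get_image('top')
o=ctrl.get_obs();d=cams.get_image('wrist');c=cam('w',d,o);cv2.imwrite('pics/w9.png',d['image'][:,:,::-1])
for n in('red_key','black_key'):
  for k in cams.cut_out('wrist',n): print(n,round(k['p'],2),np.round(k['rect']),rect(c,k['pixels'],13))
plan(613.3,-196,95,74)
E
```

```text
red_key 0.67 [315. 196.  45.  90.] [475.9, 405.3, 71.3, 34.1, -49.2]
black_key 0.64 [398. 201.  42.  84.] [528.7, 447.5, 68.4, 34.8, -49.5]
t 36.63 turn 29.35 shift [12.05 21.6  -0.08] ang -106.0 from [472.7 406.2  93. ] 40.8 w 69.8
```

View pics/w9.png

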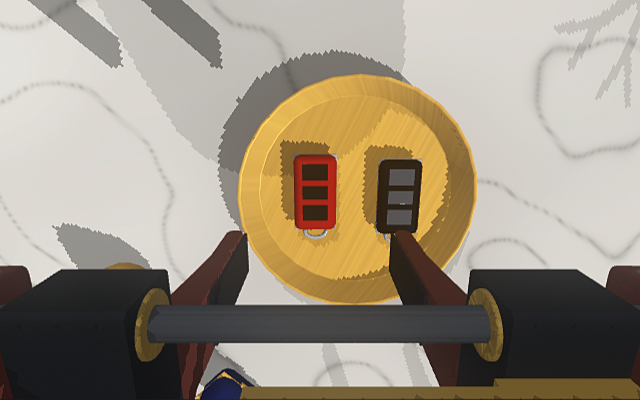

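Both fobs lie flat side by side in the dish: red at (315,192), black at (399,196). Next is the tan case. Before reaching I'll confirm both look-alike choices in one crop.

```bash
python3 - <<'E'
from h import *
d=cams.get_image('top')['image'][:,:,::-1]
a=cv2.resize(d[120:210,370:490],(530,398),interpolation=cv2.INTER_CUBIC);b=cv2.resize(d[195:275,293:347],(270,398),interpolation=cv2.INTER_CUBIC)
cv2.imwrite('pics/look.png',np.hstack([a,b]))
E
```

```text
(no output)
```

View pics/look.png

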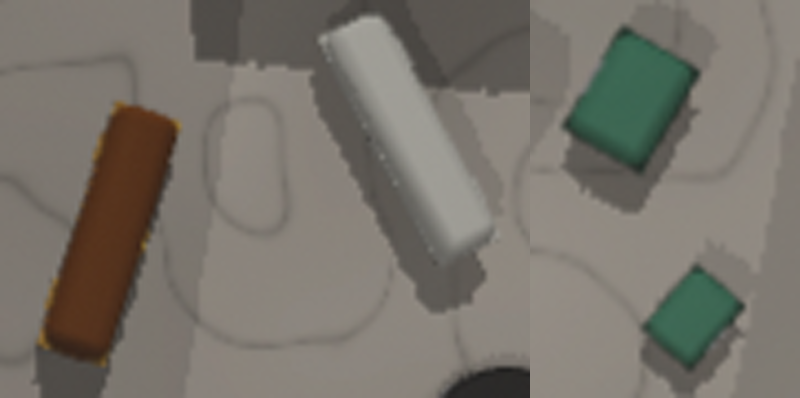

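{"api": "move_arm", "payload": {"steps": [[[0, 0, 0], -0.95, 0.15], [[0, 0, 0], -0.95, 0.15], [[0, 0, 0], -0.95, 0.15], [[0, 0, 0], -0.95, 0.15], [[0, 0, 0], -0.95, 0.15], [[0, 0, 0], -0.95, 0.15], [[0, 0, 0], -0.95, 0.15], [[-0.55, -0.98, 0], 0, 0.15], [[-0.55, -0.98, 0], 0, 0.15], [[-0.55, -0.98, 0], 0, 0.15], [[-0.55, -0.98, 0], 0, 0.15], [[-0.55, -0.98, 0], 0, 0.15], [[-0.55, -0.98, 0], 0, 0.15], [[-0.55, -0.98, 0], 0, 0.15], [[-0.55, -0.98, 0], 0, 0.15], [[-0.55, -0.98, 0], 0, 0.15], [[-0.55, -0.98, 0], 0, 0.15], [[-0.55, -0.98, 0], 0, 0.15], [[-0.55, -0.98, 0], 0, 0.15]]}}

```text
t: 38.27
ee_pos: [549.9, 77.0, 92.0]
orientation: [-0.437, -3.109, 0.001]
ft_force: [0.6, 1.3, 0.5]
width: 75.0
grasp_force: 0.0
```

The crop confirms both. The tan case is the brown one with the brass seam at top (395,173), while the case at (462,152) is white. The earbud case is the larger green box at (313,216), while the one at (326,259) is clearly smaller.

{"api": "move_arm", "payload": {"steps": [[[-0.55, -0.98, 0], 0, 0.15], [[-0.55, -0.98, 0], 0, 0.15], [[-0.55, -0.98, 0], 0, 0.15], [[-0.55, -0.98, 0], 0, 0.15], [[-0.55, -0.98, 0], 0, 0.15], [[-0.55, -0.98, 0], 0, 0.15], [[-0.55, -0.98, 0], 0, 0.15], [[-0.55, -0.98, 0], 0, 0.15], [[-0.55, -0.98, 0], 0, 0.15], [[-0.55, -0.98, 0], 0, 0.15], [[0, 0, 0], 0, 0.15], [[0, 0, 0], 0, 0.15]]}}

```text
t: 39.27
ee_pos: [614.6, -195.8, 91.8]
orientation: [-0.441, -3.108, -0.001]
ft_force: [0.2, 0.6, -0.1]
width: 74.6
grasp_force: 0.0
```

```bash
python3 - <<'E'
from h import *
cams.get_image('top')
o=ctrl.get_obs();d=cams.get_image('wrist');c=cam('w',d,o)
for n,z in(('tan_case',17),('eyewear_tray',16)):
  for k in cams.cut_out('wrist',n): print(n,round(k['p'],2),np.round(k['rect']),rect(c,k['pixels'],z))
plan(613.3,-196,-15,74)
E
```

```text
tan_case 0.96 [144. 308. 162. 136.] [611.0, -383.5, 61.4, 27.3, 72.4]
tan_case 0.69 [320. 189.  62. 193.] [613.5, -193.8, 152.5, 44.7, -18.2]
eyewear_tray 0.74 [548. 200. 184. 193.] [665.0, -18.6, 157.8, 150.6, -8.5]
t 39.47 turn -35.99 shift [-0.03  0.11  4.31] ang -106.0 from [ 614.8 -193.5   92.7] 74.1 w 74.4
```

{"api": "move_arm", "payload": {"steps": [[[0, -0.06, 1], 0.25, 0.15], [[0, 0, 1], 0, 0.15], [[0, 0, 1], 0, 0.15], [[0, 0, 1], 0, 0.15], [[0, 0, 0.5], 0, 0.15], [[0, 0, 0], 0, 0.15], [[0, 0, 0], 0, 1], [[0, 0, 0], 0, 1], [[0, 0, 0], 0, 1], [[0, 0, 0], 0, 1], [[0, 0, 0], 0, 1], [[0, 0, 0], 0, 1], [[0, 0, 0], 0, 1], [[0, 0, 0], 0, 1]]}}

```text
t: 40.63
ee_pos: [615.5, -196.5, -18.3]
orientation: [0.471, 3.105, -0.0]
ft_force: [-0.2, 0.1, 6.2]
width: 40.0
grasp_force: 30.0
```

{"api": "move_arm", "payload": {"steps": [[[0, 0, -0.2], 0, 1], [[0, 0, -0.4], 0, 1], [[0, 0, -0.6], 0, 1], [[0, 0, 0], 0, 1], [[0, 0, 0], 0, 1]]}}

```text
t: 41.05
ee_pos: [616.2, -196.7, 12.5]
orientation: [0.471, 3.103, -0.001]
ft_force: [0.6, -0.0, -1.1]
width: 39.6
grasp_force: 30.0
```

```bash
python3 - <<'E'
from h import *
o=ctrl.get_obs();print(o['moment'],o['grasp_force'])
d=cams.get_image('wrist');c=cam('w',d,o)
for k in cams.cut_out('wrist','tan_case'): print(round(k['p'],2),np.round(k['rect']),rect(c,k['pixels'],47))
a=np.radians(73+0);
for s in(1,-1):
  b=np.radians(-16+90);plan(690.9-s*35*np.cos(b),-3.3-s*35*np.sin(b),70,74)
E
```

```text
[ 0.01580051 -0.02589541  0.00099661] 29.961414635181427
0.88 [324. 237. 101. 298.] [592.5, -186.7, 106.1, 43.7, -17.8]
0.7 [ 61. 346.  57. 105.] [642.5, -344.4, 36.0, 16.5, -17.1]
t 41.15 turn -0.25 shift [-0.79  6.86 -2.36] ang 74.0 from [ 615.  -196.3   11.1] 72.8 w 39.8
t 41.15 turn -0.25 shift [-0.79  9.66 -2.36] ang 74.0 from [ 615.  -196.3   11.1] 72.8 w 39.8
```

Held, clear of the table. Carrying it to the tray's right half (-y side).

{"api": "move_arm", "payload": {"steps": [[[0, 0, -0.8], -0.25, 1], [[0, 0, -0.8], 0, 1], [[0, 0, -0.8], 0, 1], [[-0.12, 0.98, 0], 0, 1], [[-0.12, 0.98, 0], 0, 1], [[-0.12, 0.98, 0], 0, 1], [[-0.12, 0.98, 0], 0, 1], [[-0.12, 0.98, 0], 0, 1], [[-0.12, 0.98, 0], 0, 1], [[-0.12, 0.98, 0], 0, 1], [[0, 0, 1], 0, 1], [[0, 0, 0.6], 0, 1], [[0, 0, 0], 0, 1], [[0, 0, 0], 0, 1]]}}

```text
t: 42.32
ee_pos: [680.6, -37.7, 29.0]
orientation: [-0.437, -3.107, 0.001]
ft_force: [0.4, -0.3, -0.1]
width: 39.9
grasp_force: 30.0
```

```bash
python3 - <<'E'
from h import *
ct=cam('t',cams.get_image('top'));cs=cam('s',cams.get_image('scene'))
o=ctrl.get_obs();d=cams.get_image('wrist');c=cam('w',d,o);cv2.imwrite('pics/w10.png',d['image'][:,:,::-1])
for n,cc in(('wrist',c),('top',ct),('scene',cs)):
  for k in cams.cut_out(n,'tan_case'): print(n,round(k['p'],2),np.round(k['rect']),rect(cc,k['pixels'],65))
  for k in cams.cut_out(n,'eyewear_tray'): print(n,'tray',round(k['p'],2),np.round(k['rect']),rect(cc,k['pixels'],14))
b=np.radians(74);plan(690.9-35*np.cos(b),-3.3-35*np.sin(b),-15,74)
E
```

```text
wrist 0.58 [322. 236.  97. 298.] [658.9, -29.1, 106.9, 43.5, -17.5]
wrist tray 0.55 [382. 184. 312. 245.] [666.0, 5.9, 172.5, 129.5, 74.4]
top tray 0.65 [290. 134.  26.  67.] [708.6, 65.9, 183.8, 29.5, -15.4]
scene 0.92 [277. 216.  62.  39.] [725.4, -52.7, 53.0, 48.8, -15.8]
scene 0.77 [207. 149.  34.  45.] [685.5, -329.9, 151.2, 48.8, 25.6]
scene tray 0.71 [285. 249.  96.  69.] [690.5, -1.2, 185.9, 178.6, -16.7]
t 42.77 turn -0.0 shift [0.06 0.01 1.86] ang 74.0 from [682.7 -37.5  31.4] 74.0 w 39.5
```

View pics/w10.png

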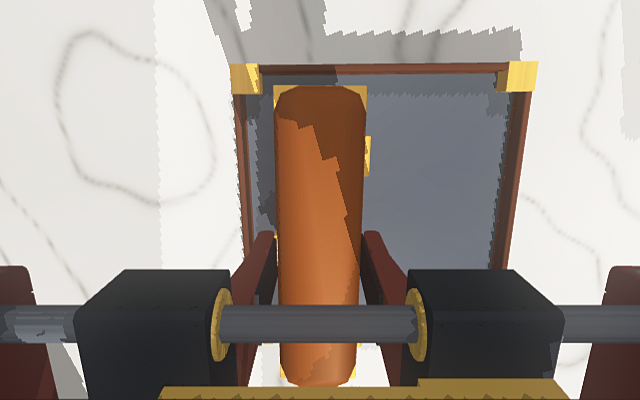

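The case hangs parallel to the tray. Its near end is at row 88 and the tray's near inner wall is at row ~74. I'll check the clearances numerically.

```bash
python3 - <<'E'
from h import *
o=ctrl.get_obs();d=cams.get_image('wrist');c=cam('w',d,o);M=R.from_rotvec(o['orientation']).as_matrix()
f=lambda uv,z:np.round((plane(c,uv,z)[0]-o['ee_pos'])@M,1)[:2]
zb=o['ee_pos'][2]+18.7
print('case end',f((320,88),zb+15),f((320,86),zb+22))
print('wall near outer/in',f((380,65),16),f((380,74),16),'left outer',f((236,110),16),'left inner',f((243,110),16),'right inner',f((505,150),16),'right outer',f((516,150),16))
print('case L/R',f((276,190),zb+15),f((365,190),zb+15), np.round(o['ee_pos'],1))
E
```

```text
case end [76.9  1.9] [77.4  1.9]
wall near outer/in [90.8 35.3] [86.1 35.5] left outer [ 66.5 -45.9] left inner [ 66.5 -41.9] right inner [ 43.9 111.1] right outer [ 43.9 117.6]
case L/R [ 31.6 -18.4] [31.6 22.9] [682.7 -37.5  31.4]
```

Clearances are good: about 9 mm at the end and 8 mm beside the finger. Lowering.

{"api": "move_arm", "payload": {"steps": [[[0, -0.05, 0.6], 0, 1], [[0, 0, 0.6], 0, 1], [[0, 0, 0.4], 0, 1], [[0, 0, 0.1], 0, 1], [[0, 0, 0], 0, 1], [[0, 0, 0], 0, 1]]}}

```text
t: 43.32
ee_pos: [681.4, -38.4, -13.0]
orientation: [-0.437, -3.109, 0.0]
ft_force: [0.1, 0.7, -0.4]
width: 39.8
grasp_force: 30.0
```

{"api": "move_arm", "payload": {"steps": [[[0, 0, 0.06], 0, 1], [[0, 0, 0], 0, 1], [[0, 0, 0], 0, 1]]}}

```text
t: 43.57
ee_pos: [682.0, -38.4, -13.4]
orientation: [-0.437, -3.111, 0.0]
ft_force: [0.2, -0.2, -0.5]
width: 39.7
grasp_force: 30.0
```

{"api": "move_arm", "payload": {"steps": [[[0, 0, 0.05], 0, 1], [[0, 0, 0], 0, 1], [[0, 0, 0], 0, 1]]}}

```text
t: 43.82
ee_pos: [682.3, -38.5, -14.3]
orientation: [0.437, 3.111, 0.0]
ft_force: [-0.1, -0.0, 0.3]
width: 39.8
grasp_force: 30.0
```

{"api": "move_arm", "payload": {"steps": [[[0, 0, 0.03], 0, 1], [[0, 0, 0], 0, 1], [[0, 0, 0], 0, 0.44], [[0, 0, 0], 0, 0.44], [[0, 0, 0], 0, 0.44], [[0, 0, 0], 0, 0.44], [[0, 0, 0], 0, 0.44], [[0, 0, -0.6], 0, 0.44], [[0, 0, -1], 0, 0.44], [[0, 0, -1], 0, 0.44], [[0, 0, -1], 0, 0.15], [[0, 0, -0.7], 0, 0.15], [[0, 0, 0], 0, 0.15]]}}

```text
t: 44.9
ee_pos: [685.3, -38.7, 98.0]
orientation: [0.436, 3.103, 0.001]
ft_force: [0.5, -0.3, 1.2]
width: 65.5
grasp_force: 0.0
```

```bash
python3 - <<'E'
from h import *
cams.get_image('top')
o=ctrl.get_obs();d=cams.get_image('wrist');c=cam('w',d,o)
for k in cams.cut_out('wrist','tan_case'): print(round(k['p'],2),np.round(k['rect']),rect(c,k['pixels'],22))
for k in cams.cut_out('wrist','eyewear_tray'): print('tray',round(k['p'],2),np.round(k['rect']),rect(c,k['pixels'],14))
plan(591,196.7,-19,85.5)
E
```

```text
0.75 [322. 186.  62. 187.] [680.2, -35.9, 150.4, 44.6, -16.0]
tray 0.68 [369. 179. 238. 223.] [690.9, -0.7, 181.6, 172.1, -15.5]
t 45.1 turn -2.3 shift [4.33 9.09 4.42] ang 85.5 from [681.2 -38.4  91.4] 74.0 w 74.5
```

Tan is in place at (680,-36). Its yaw of -16.0° matches the tray's -15.5°. Now the blue case.

{"api": "move_arm", "payload": {"steps": [[[0, 0, 0], -1, 0.15], [[0, 0, 0], -1, 0.15], [[0, 0, 0], -0.3, 0.15], [[0.43, 0.91, 0], 0, 0.15], [[0.43, 0.91, 0], 0, 0.15], [[0.43, 0.91, 0], 0, 0.15], [[0.43, 0.91, 0], 0, 0.15], [[0.43, 0.91, 0], 0, 0.15], [[0.43, 0.91, 0], 0, 0.15], [[0.43, 0.91, 0], 0, 0.15], [[0.43, 0.91, 0], 0, 0.15], [[0.43, 0.91, 0], 0, 0.15], [[0.43, 0.91, 0], 0, 0.15], [[0, 0, 0], 0, 0.15], [[0, 0, 0], 0, 0.15]]}}

```text
t: 46.35
ee_pos: [591.5, 197.4, 90.9]
orientation: [-0.119, -3.137, 0.002]
ft_force: [0.5, -0.9, 0.3]
width: 74.3
grasp_force: 0.0
```

```bash
python3 - <<'E'
from h import *
cams.get_image('top')
o=ctrl.get_obs();d=cams.get_image('wrist');c=cam('w',d,o)
for k in cams.cut_out('wrist','blue_case'): print(round(k['p'],2),np.round(k['rect']),rect(c,k['pixels'],17))
plan(591,196.7,-19,85.5)
E
```

```text
0.62 [322. 192.  57. 191.] [593.7, 199.9, 151.5, 44.2, -4.6]
t 46.5 turn -0.01 shift [0.07 0.03 4.42] ang 85.5 from [592.8 195.8  91.6] 85.5 w 74.2
```

{"api": "move_arm", "payload": {"steps": [[[0, 0.05, 1], 0, 0.15], [[0, 0, 1], 0, 0.15], [[0, 0, 1], 0, 0.15], [[0, 0, 1], 0, 0.15], [[0, 0, 0.48], 0, 0.15], [[0, 0, 0], 0, 0.15], [[0, 0, 0], 0, 1], [[0, 0, 0], 0, 1], [[0, 0, 0], 0, 1], [[0, 0, 0], 0, 1], [[0, 0, 0], 0, 1], [[0, 0, 0], 0, 1], [[0, 0, 0], 0, 1], [[0, 0, 0], 0, 1]]}}

```text
t: 47.67
ee_pos: [593.4, 198.3, -18.8]
orientation: [0.123, 3.138, 0.001]
ft_force: [-0.9, -1.6, 6.7]
width: 39.6
grasp_force: 30.0
```

{"api": "move_arm", "payload": {"steps": [[[0, 0, -0.3], 0, 1], [[0, 0, -0.6], 0, 1], [[0, 0, -1], 0, 1], [[0, 0, -1], 1, 1], [[0, 0, -0.7], 1, 1], [[0, 0, 0], 0.3, 1], [[0, 0, 0], 0, 1], [[0, 0, 0], 0, 1]]}}

```text
t: 48.33
ee_pos: [592.9, 198.0, 71.3]
orientation: [0.435, 3.111, 0.0]
ft_force: [-0.3, 0.2, -0.8]
width: 39.9
grasp_force: 30.0
```

```bash
python3 - <<'E'
from h import *
b=np.radians(74.3);plan(690.5+36*np.cos(b),-2.5+36*np.sin(b),30,74.2)
E
```

```text
t 48.33 turn -0.03 shift [-5.94 -5.22  1.65] ang 74.2 from [592.9 198.   71.3] 74.1 w 39.9
```

{"api": "move_arm", "payload": {"steps": [[[-0.85, -0.75, 0], 0, 1], [[-0.85, -0.75, 0], 0, 1], [[-0.85, -0.75, 0], 0, 1], [[-0.85, -0.75, 0], 0, 1], [[-0.85, -0.75, 0], 0, 1], [[-0.85, -0.75, 0], 0, 1], [[-0.84, -0.72, 0], 0, 1], [[0, 0, 0.8], 0, 1], [[0, 0, 0.8], 0, 1], [[0, 0, 0], 0, 1], [[0, 0, 0], 0, 1]]}}

```text
t: 49.25
ee_pos: [697.9, 31.5, 28.6]
orientation: [-0.436, -3.107, 0.001]
ft_force: [-0.0, 0.8, -1.0]
width: 40.0
grasp_force: 30.0
```

```bash
python3 - <<'E'
from h import *
cams.get_image('top')
o=ctrl.get_obs();d=cams.get_image('wrist');c=cam('w',d,o);M=R.from_rotvec(o['orientation']).as_matrix()
zb=o['ee_pos'][2]+18.7
L=lambda P:np.round((np.c_[P[:,:2],np.full(len(P),o['ee_pos'][2])]-o['ee_pos'])@M,1)
for n,z in(('blue_case',zb+15),('eyewear_tray',16),('tan_case',22)):
  for k in cams.cut_out('wrist',n):
    p=np.argwhere(k['pixels'])[:,::-1];q=L(plane(c,p,z));print(n,round(k['p'],2),np.round(k['rect']),'x',np.percentile(q[:,0],[.5,99.5]),'y',np.percentile(q[:,1],[.5,99.5]),rect(c,k['pixels'],z)[4])
b=np.radians(74.3);plan(690.5+36*np.cos(b),-2.5+36*np.sin(b),-15,74.2)
E
```

```text
blue_case 0.98 [321. 238.  95. 297.] x [-76.6  75.2] y [-18.7  22.8] -15.8
eyewear_tray 0.59 [253. 208. 309. 280.] x [-87.5  88.6] y [-118.1   50.4] 74.5
tan_case 0.89 [196. 184.  86. 180.] x [-28.9  74.1] y [-91.4 -48.3] -17.2
t 49.5 turn -0.03 shift [0.01 0.   1.87] ang 74.2 from [700.4  32.1  31.6] 74.0 w 40.0
```

The blue case is parallel and centred along the tray, with about 11 mm to the wall and 16 mm to the tan case beyond the fingers. Lowering.

{"api": "move_arm", "payload": {"steps": [[[0, 0, 0.6], 0, 1], [[0, 0, 0.6], 0, 1], [[0, 0, 0.4], 0, 1], [[0, 0, 0.14], 0, 1], [[0, 0, 0], 0, 1], [[0, 0, 0], 0, 1], [[0, 0, 0], 0, 1]]}}

```text
t: 50.08
ee_pos: [699.2, 31.6, -14.1]
orientation: [-0.437, -3.11, 0.0]
ft_force: [-0.1, 0.0, -1.0]
width: 39.9
grasp_force: 30.0
```

{"api": "move_arm", "payload": {"steps": [[[0, 0, 0.04], 0, 1], [[0, 0, 0.02], 0, 1], [[0, 0, 0], 0, 1], [[0, 0, 0], 0, 0.44], [[0, 0, 0], 0, 0.44], [[0, 0, 0], 0, 0.44], [[0, 0, 0], 0, 0.44], [[0, 0, 0], 0, 0.44], [[0, 0, -0.6], 0, 0.44], [[0, 0, -1], 0, 0.44], [[0, 0, -1], 0, 0.44], [[0, 0, -1], 0, 0.15], [[0, 0, -0.9], 0, 0.1], [[0, 0, 0], 0, 0.1]]}}

```text
t: 51.25
ee_pos: [703.3, 31.7, 104.6]
orientation: [0.436, 3.102, 0.002]
ft_force: [0.4, -0.2, 0.9]
width: 65.5
grasp_force: 0.0
```

```bash
python3 - <<'E'
from h import *
cams.get_image('top')
o=ctrl.get_obs();d=cams.get_image('wrist');c=cam('w',d,o)
for n in('blue_case','tan_case'):
  for k in cams.cut_out('wrist',n): print(n,round(k['p'],2),np.round(k['rect']),rect(c,k['pixels'],22))
plan(501.5,9,95,63)
E
```

```text
blue_case 0.69 [321. 184.  51. 187.] [699.6, 33.4, 151.0, 42.6, -16.2]
blue_case 0.59 [228. 186.  64. 182.] [679.7, -35.5, 149.2, 44.3, -16.5]
tan_case 0.78 [228. 185.  64. 182.] [679.2, -35.7, 148.2, 44.1, -16.4]
t 51.45 turn 2.2 shift [ 6.62 -4.39  0.09] ang 63.0 from [698.9  31.6  97.2] 74.0 w 78.7
```

Both cases lie in the tray. Earbud case next.

{"api": "move_arm", "payload": {"steps": [[[0, 0, 0], 1, 0.1], [[0, 0, 0], 1, 0.1], [[0, 0, 0], 0.2, 0.1], [[0.83, -0.55, 0], 0, 0.1], [[0.83, -0.55, 0], 0, 0.1], [[0.83, -0.55, 0], 0, 0.1], [[0.83, -0.55, 0], 0, 0.1], [[0.83, -0.55, 0], 0, 0.1], [[0.83, -0.55, 0], 0, 0.1], [[0.83, -0.55, 0], 0, 0.1], [[0.83, -0.55, 0], 0, 0.1], [[0, 0, 0], 0, 0.1], [[0, 0, 0], 0, 0.1]]}}

```text
t: 52.53
ee_pos: [500.5, 8.9, 97.3]
orientation: [-0.731, -3.054, 0.001]
ft_force: [0.3, 0.2, 0.7]
width: 78.9
grasp_force: 0.0
```

```bash
python3 - <<'E'
from h import *
cams.get_image('top')
o=ctrl.get_obs();d=cams.get_image('wrist');c=cam('w',d,o)
for k in cams.cut_out('wrist','earbud_case'): print(round(k['p'],2),np.round(k['rect']),rect(c,k['pixels'],15))
plan(501.5,9,-20,63)
E
```

```text
0.84 [319. 194.  63.  74.] [501.6, 11.5, 62.7, 48.7, -28.1]
0.69 [217.  87.  54.  70.] [394.8, -21.3, 42.4, 34.5, -40.2]
t 52.68 turn 0.01 shift [ 0.06 -0.03  4.71] ang 63.0 from [503.1   9.   97.8] 63.0 w 78.6
```

{"api": "move_arm", "payload": {"steps": [[[0, 0.05, 1], 0.2, 0.1], [[0, 0, 1], 0, 0.1], [[0, 0, 1], 0, 0.1], [[0, 0, 1], 0, 0.1], [[0, 0, 0.83], 0, 0.1], [[0, 0, 0], 0, 0.1], [[0, 0, 0], 0, 1], [[0, 0, 0], 0, 1], [[0, 0, 0], 0, 1], [[0, 0, 0], 0, 1], [[0, 0, 0], 0, 1], [[0, 0, 0], 0, 1], [[0, 0, 0], 0, 1]]}}

```text
t: 53.77
ee_pos: [503.2, 10.1, -21.9]
orientation: [0.759, 3.047, 0.001]
ft_force: [-1.2, 0.8, 7.5]
width: 45.5
grasp_force: 29.9
```

{"api": "move_arm", "payload": {"steps": [[[0, 0, -0.2], 0, 1], [[0, 0, -0.5], 0, 1], [[0, 0, -1], 0, 1], [[0, 0, -1], 0, 1], [[-0.63, -0.98, -0.08], 0, 1], [[-0.63, -0.98, -0.08], 0, 1], [[-0.63, -0.98, -0.08], 0, 1], [[-0.63, -0.98, -0.08], 0, 1], [[-0.63, -0.98, -0.08], 0, 1], [[-0.63, -0.98, -0.08], 0, 1], [[-0.63, -0.98, -0.08], 0, 1], [[-0.63, -0.98, -0.08], 0, 1], [[-0.63, -0.98, -0.08], 0, 1], [[-0.63, -0.98, -0.08], 0, 1], [[-0.63, -0.98, -0.08], 0, 1], [[-0.63, -0.98, -0.08], 0, 1], [[-0.63, -0.98, -0.08], 0, 1], [[-0.63, -0.98, -0.08], 0, 1], [[-0.63, -0.98, -0.08], 0, 1], [[-0.63, -0.98, -0.08], 0, 1]]}}

```text
t: 55.43
ee_pos: [540.5, -455.5, 77.0]
orientation: [-0.76, -3.048, -0.0]
ft_force: [0.4, -0.6, -0.9]
width: 45.8
grasp_force: 29.9
```

{"api": "move_arm", "payload": {"steps": [[[0, 0, 0], 0, 1], [[0, 0, 0], 0, 1], [[0, 0, 0], 0, 1]]}}

```text
t: 55.68
ee_pos: [540.2, -453.5, 76.3]
orientation: [-0.76, -3.047, -0.001]
ft_force: [0.1, 0.5, -0.3]
width: 46.0
grasp_force: 29.9
```

```bash
python3 - <<'E'
from h import *
cams.get_image('top')
o=ctrl.get_obs();d=cams.get_image('wrist');o2=ctrl.get_obs();print(o['ee_pos'],o2['ee_pos'],o['grasp_force'])
o['ee_pos']=(o['ee_pos']+o2['ee_pos'])/2
c=cam('w',d,o);cv2.imwrite('pics/w11.png',d['image'][:,:,::-1]);M=R.from_rotvec(o['orientation']).as_matrix()
for k in cams.cut_out('wrist','charging_pad'):
    cs=max(cv2.findContours(k['pixels'].astype(np.uint8),0,2)[0],key=cv2.contourArea)[:,0]
    P=plane(c,cs,9)[:,:2].astype(np.float32);e=cv2.minEnclosingCircle(P)
    print('pad',round(k['p'],2),np.round(k['rect']),rect(c,k['pixels'],9),e,'local',np.round((np.r_[e[0],o['ee_pos'][2]]-o['ee_pos'])@M,1))
z=o['ee_pos'][2]+22+12
for k in cams.cut_out('wrist','earbud_case'):
    r=rect(c,k['pixels'],z);print('ear',round(k['p'],2),np.round(k['rect']),r,np.round((np.r_[r[:2],o['ee_pos'][2]]-o['ee_pos'])@M,1))
print(np.degrees(np.arctan2(M[1,1],M[0,1])))
E
```

```text
[ 540.34881187 -453.00766068   76.27484621] [ 540.55183484 -452.84353258   76.36662877] 29.933223724365234
pad 0.76 [318. 116. 140. 140.] [490.9, -424.6, 98.2, 98.1, 25.5] ((491.3414001464844, -424.3283386230469), 50.265560150146484) local [56.8  2.2  0.1]
ear 0.65 [321. 247. 103. 114.] [539.4, -450.2, 60.3, 48.3, -28.5] [2.2 1.9 0. ]
62.02107900690981
```

View pics/w11.png

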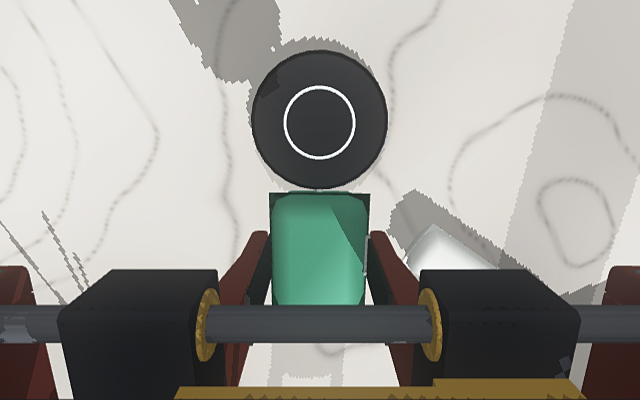

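The pad is at (319,119) with its white ring, and the held green case is at (320,250), level. The wrist view gives the pad local (56.8,2.2) and the case (2.2,1.9), so I move +54.7 mm along tool x and then down.

{"api": "move_arm", "payload": {"steps": [[[0.73, 0.005, 0], 0, 1], [[0.73, 0.005, 0], 0, 1], [[0.73, 0, 0], 0, 1], [[0, 0, 0.8], 0, 1], [[0, 0, 0.8], 0, 1], [[0, 0, 0.8], 0, 1], [[0, 0, 0.7], 0, 1], [[0, 0, 0.3], 0, 1], [[0, 0, 0], 0, 1], [[0, 0, 0], 0, 1], [[0, 0, 0], 0, 1]]}}

```text
t: 56.8
ee_pos: [493.5, -428.8, -7.3]
orientation: [0.759, 3.047, -0.001]
ft_force: [-0.4, 0.3, -0.4]
width: 45.7
grasp_force: 29.9
```

```bash
python3 - <<'E'
from h import *
o=ctrl.get_obs();d=cams.get_image('wrist')
c=cam('w',d,o);M=R.from_rotvec(o['orientation']).as_matrix();print(o['ee_pos'],o['ft_force'])
# white ring / pad outline: fit circle to visible pad outline
z=o['ee_pos'][2]+22.5+12
for n,zz in(('charging_pad',9),('earbud_case',z)):
  for k in cams.cut_out('wrist',n):
    cs=max(cv2.findContours(k['pixels'].astype(np.uint8),0,2)[0],key=cv2.contourArea)[:,0]
    P=plane(c,cs,zz);L=(np.c_[P[:,:2],np.full(len(P),o['ee_pos'][2])]-o['ee_pos'])@M
    print(n,round(k['p'],2),np.round(k['rect']),'x',L[:,0].min().round(1),L[:,0].max().round(1),'y',L[:,1].min().round(1),L[:,1].max().round(1))
E
```

```text
[ 493.45309099 -428.75417375   -7.27780329] [-0.44650933  0.32985367 -0.44847964]
charging_pad 0.97 [319. 218. 188. 162.] x -13.4 54.1 y -46.4 51.4
earbud_case 0.81 [320. 247. 105. 116.] x -27.4 32.6 y -22.3 25.6
```

{"api": "move_arm", "payload": {"steps": [[[0.07, 0.02, 0], 0, 1], [[0, 0, 0.1], 0, 1], [[0, 0, 0.08], 0, 1], [[0, 0, 0], 0, 1], [[0, 0, 0], 0, 1], [[0, 0, 0], 0, 1]]}}

```text
t: 57.45
ee_pos: [491.4, -427.2, -12.9]
orientation: [0.76, 3.048, -0.0]
ft_force: [-0.0, -0.8, 1.1]
width: 45.5
grasp_force: 29.9
```

{"api": "move_arm", "payload": {"steps": [[[0, 0, 0.02], 0, 1], [[0, 0, 0], 0, 1], [[0, 0, 0], 0, 1]]}}

```text
t: 57.7
ee_pos: [491.4, -427.2, -12.9]
orientation: [0.76, 3.048, -0.0]
ft_force: [-1.6, 0.6, 5.6]
width: 45.4
grasp_force: 29.9
```

Contact at 5.6 N, so the case is on the pad. Releasing and lifting clear.

{"api": "move_arm", "payload": {"steps": [[[0, 0, -0.01], 0, 1], [[0, 0, 0], 0, 0.35], [[0, 0, 0], 0, 0.3], [[0, 0, 0], 0, 0.3], [[0, 0, 0], 0, 0.3], [[0, 0, 0], 0, 0.3], [[0, 0, 0], 0, 0.3], [[0, 0, -0.6], 0, 0.3], [[0, 0, -1], 0, 0.3], [[0, 0, -1], 0, 0.3], [[0, 0, -1], 0, 0.3], [[-1, 0, -0.9], 0, 0.2], [[-1, 0, 0], 0, 0.1], [[-1, 0, 0], 0, 0.1], [[0, 0, 0], 0, 0.1], [[0, 0, 0], 0, 0.1], [[0, 0, 0], 0, 0.1]]}}

```text
t: 59.12
ee_pos: [556.8, -461.7, 99.4]
orientation: [-0.759, -3.047, -0.001]
ft_force: [0.1, 1.1, 0.7]
width: 79.4
grasp_force: 0.0
```

```bash
python3 - <<'E'
from h import *
o=ctrl.get_obs();d=cams.get_image('wrist');c=cam('w',d,o)
ct=cam('t',cams.get_image('top'));cs=cam('s',cams.get_image('scene'))
circ=lambda cc,m,z:cv2.minEnclosingCircle(plane(cc,np.argwhere(m)[:,::-1],z)[:,:2].astype(np.float32))
for n,cc in(('wrist',c),('top',ct),('scene',cs)):
  for k in cams.cut_out(n,'charging_pad')[:2]: print(n,'pad',round(k['p'],2),circ(cc,k['pixels'],9))
  for k in cams.cut_out(n,'earbud_case')[:2]: print(n,'ear',round(k['p'],2),np.round(k['rect']),rect(cc,k['pixels'],24),rect(cc,k['pixels'],28))
for t,z in(('black_key',15),('red_key',15),('tan_case',22),('blue_case',22),('candle',41),('pear',37)):
  for n,cc in(('top',ct),('scene',cs)):
    for k in cams.cut_out(n,t)[:2]: print(t,n,round(k['p'],2),rect(cc,k['pixels'],z))
E
```

```text
wrist pad 0.97 ((491.45098876953125, -424.72430419921875), 50.21052932739258)
wrist ear 0.58 [318.  97.  68.  88.] [491.3, -425.2, 60.9, 47.3, -28.4] [491.3, -425.2, 60.0, 46.6, -28.4]
top pad 0.78 ((491.33978271484375, -425.11322021484375), 50.47159957885742)
top ear 0.75 [489. 223.  24.  28.] [488.9, -427.2, 59.0, 47.4, -26.2] [488.6, -425.5, 58.8, 47.2, -26.2]
top ear 0.57 [326. 261.  22.  14.] [394.4, -22.3, 41.3, 31.0, -43.9] [394.5, -22.2, 41.1, 30.9, -43.9]
scene pad 0.57 ((490.82806396484375, -425.0083923339844), 53.47172164916992)
scene ear 0.85 [243. 107.  23.  19.] [490.7, -428.8, 59.9, 58.0, -29.5] [492.7, -425.1, 59.7, 57.8, -29.5]
scene ear 0.4 [476. 332.  34.  16.] [532.9, 445.5, 65.2, 36.2, -48.0] [534.7, 445.7, 65.0, 36.1, -48.0]
black_key top 0.84 [529.4, 443.8, 70.8, 37.0, -47.7]
black_key scene 0.87 [528.3, 445.7, 61.9, 35.0, -49.9]
red_key top 0.69 [689.2, -2.6, 187.3, 170.8, -15.8]
red_key top 0.63 [474.6, 402.5, 67.0, 34.4, -51.1]
red_key scene 0.65 [476.2, 402.6, 63.9, 36.4, -51.4]
tan_case top 0.73 [670.4, -367.6, 150.1, 47.2, 25.7]
tan_case top 0.68 [489.4, -417.8, 97.7, 95.0, -1.6]
tan_case scene 0.97 [673.7, -366.9, 151.9, 48.4, 26.6]
tan_case scene 0.94 [678.2, -38.7, 151.3, 49.4, -14.2]
blue_case top 0.96 [698.2, 31.2, 152.3, 42.9, -16.7]
blue_case scene 0.81 [699.3, 30.0, 147.3, 45.9, -16.5]
candle top 0.71 [449.1, 114.2, 65.4, 62.6, -89.1]
candle scene 0.59 [448.6, 112.0, 104.5, 64.7, 33.1]
pear top 0.76 [407.8, 228.8, 55.0, 53.4, 46.8]
pear scene 0.7 [414.8, 233.3, 60.8, 56.3, 46.9]
```

Everything checks out: the earbud case is within 1 mm of the pad centre in the wrist view, the cases and fobs are in place, and the candle and pear have not moved.

```bash
python3 -c "
from workcell import ctrl
print(ctrl.close_job())"
```

```text
the job is handed in; nothing more can be done
None
```

The job is handed in at about 59 s of the 128 s: both fobs lie flat in the brass dish, both cases are side by side in the walnut tray, and the green earbud case is centred on the charging pad. The candle and pear were not moved; the red fob slipped from the gripper once at pickup and landed flat on the table before I re-gripped it.

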